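Reload the ratchet battery caddy and set it to the mark

TASK

Flip the ratchet pawl off so that the grey caddy can go backward, and draw the caddy fully back home to its stop. With it home, put every battery pack from the steel catch tray into the caddy and flip the pawl back onto the rack; only then push the caddy forward over the clicks until its pointer lines up with the brass mark, coming up to the mark from behind only and never running past it. Leave it there with all packs in it, the pawl still on the rack, and the other things on the counter undisturbed.

Things in the scene. Friction and masses are not known exactly. Their poses are not given: they have to be found in the camera images.
- slide_bed: fixed aluminium bed of the ratchet slide, 410 mm long (y, from -200 to +210), plate 12 mm thick, 105 mm wide plus a steel scale rail on its +x side (top 22 mm high) and the pawl post on its -x side. Origin: middle of the bed on the counter; its +y axis is the forward direction of the caddy. It is turned up to 0.2 rad on the counter
- caddy (a joint): travel of the caddy along the bed's +y, m: 0 = fully back (home, at the stop), most 0.165. It starts part-way. About 2 N of friction holds it where it is left, plus up to 2 N to click forward over each tooth; with the pawl on the rack it cannot go back more than one tooth (teeth every 15 mm)
- caddy_floor (a point): centre of the inner floor of the grey plastic caddy, an open tray 200 long (y) x 88 wide (x), walls 5 mm thick and 25 mm high above the floor (inside 190 x 78 mm, room for four packs side by side with their fins along x, 45 mm apart); floor 21 mm above the counter. Axes as the bed's. A toothed steel rack 14 mm wide runs along its -x side
- caddy_handle (a point): top centre of the caddy's handle, an upright black plate outside its +y end, 44 wide (x) x 14 thick (y), from 24 to 80 mm above the counter, 23 mm clear of the end wall; free for 30 mm all round above 50 mm height. Axes as the bed's. Pinch it across y from above
- caddy_pointer (a point): tip of the white pointer at the middle of the caddy's +x side. Axes as the bed's
- mark: the brass set mark, a brass block 10 mm wide (y) with a 3 mm blade that points to the caddy, fixed on the scale rail. The caddy is at the mark when the pointer's y in the bed's axes equals the mark's y. Origin: under its middle; axes as the bed's
- pawl (a joint): angle of the ratchet pawl about its pivot, rad: about 0 to 0.1 = on the rack (rises and falls as teeth pass), 1.1 = flipped off, at its stop. It is weighted: it stays at either end and falls over by itself once its lever is past upright (angle 0.61)
- pawl_knob (a point): centre of the black ball knob, 24 mm across, on the pawl's lever (round stem 10 mm thick, 66 mm from pivot to ball centre). On the rack the lever leans 35 deg from upright toward the bed's +y (knob 114 mm above the counter); flipped off it leans 28 deg toward -y (knob 118 mm above the counter). It swings in the bed's y-z plane; push it over sideways with about 1 N
- pawl_pivot (a point): point on the pawl's pivot axis in the plane in which the lever swings, 60 mm above the counter, fixed on the bed, 38 mm outside the caddy's -x wall. Axes as the bed's
- tray: fixed steel catch tray 210 x 210 mm outside, walls 4 mm thick and 30 mm high, floor 4 mm thick, below a clear acrylic chute (110 mm wide) that rises at 30 deg from the tray's +x wall to a low wooden shelf. Origin: centre of its underside
- pack0: battery pack: black plastic block 62 (x) x 38 (y) x 20 mm high, with a grip fin on top 40 long (x) x 14 thick (y) x 24 high, so 44 mm high in all; 0.1-0.2 kg. Origin: centre of the underside, z up through the fin. At most four packs; some may be absent (None)
- pack1: battery pack: black plastic block 62 (x) x 38 (y) x 20 mm high, with a grip fin on top 40 long (x) x 14 thick (y) x 24 high, so 44 mm high in all; 0.1-0.2 kg. Origin: centre of the underside, z up through the fin. At most four packs; some may be absent (None)
- pack2: battery pack: black plastic block 62 (x) x 38 (y) x 20 mm high, with a grip fin on top 40 long (x) x 14 thick (y) x 24 high, so 44 mm high in all; 0.1-0.2 kg. Origin: centre of the underside, z up through the fin. At most four packs; some may be absent (None)
- pack3: battery pack: black plastic block 62 (x) x 38 (y) x 20 mm high, with a grip fin on top 40 long (x) x 14 thick (y) x 24 high, so 44 mm high in all; 0.1-0.2 kg. Origin: centre of the underside, z up through the fin. At most four packs; some may be absent (None)
- calculator: silver metal pocket calculator, 72 x 130 x 16 mm; a bystander, loose, not to be moved. Origin: centre of its underside
- ashtray: mustard-glazed ceramic ashtray, 110 mm across, 32 mm high; a bystander, loose, not to be moved. Origin: centre of its underside
- adapter: red plastic adapter plug, 70 x 50 x 42 mm, with two prongs; a bystander, loose, not to be moved. Origin: centre of its underside
- pen_cup: white ceramic cup, 60 mm across, 75 mm high; a bystander, loose, not to be moved. Origin: centre of its underside
- tape_roll: standing paper roll, 68 mm across, 60 mm high; a bystander, loose, not to be moved. Origin: centre of its underside
- stapler: grey stapler, 45 x 140 x 46 mm; a bystander, loose, not to be moved. Origin: centre of its underside
Mind the look-alikes: they are no part of the job. Leave any blue or turquoise look-alike of the pack3 alone.

How it is judged:
On the way, in this order (a step that is already met when the one before it is completed fails the run):
1. the pawl is flipped off the rack (angle over 0.85) (value of joint pawl above 0.85 rad), for 0.3 s.
2. the caddy is fully home (within 6 mm of its stop), pawl off (value of joint caddy below 0.006 m and value of joint pawl above 0.85 rad), for 0.3 s.
3. every pack is in the caddy and the pawl is back on the rack while the caddy is still home (within 15 mm) (x of pack0 in the frame of caddy_floor between -0.038 and 0.038 m and y of pack0 in the frame of caddy_floor between -0.095 and 0.095 m and z of pack0 in the frame of caddy_floor between -0.006 and 0.03 m and x of pack1 in the frame of caddy_floor between -0.038 and 0.038 m and y of pack1 in the frame of caddy_floor between -0.095 and 0.095 m and z of pack1 in the frame of caddy_floor between -0.006 and 0.03 m and x of pack2 in the frame of caddy_floor between -0.038 and 0.038 m and y of pack2 in the frame of caddy_floor between -0.095 and 0.095 m and z of pack2 in the frame of caddy_floor between -0.006 and 0.03 m and x of pack3 in the frame of caddy_floor between -0.038 and 0.038 m and y of pack3 in the frame of caddy_floor between -0.095 and 0.095 m and z of pack3 in the frame of caddy_floor between -0.006 and 0.03 m and value of joint caddy below 0.015 m and value of joint pawl below 0.3 rad), for 0.3 s.
4. the pointer is at the mark (within 6 mm), pawl on the rack (y of caddy_pointer in the frame of mark between -0.006 and 0.006 m and value of joint pawl below 0.3 rad), for 0.2 s.
At the end, for the whole second after the job is handed in: every present pack lies inside the caddy (origin within its walls and less than 30 mm above its floor), at rest; the pawl is on the rack (below 0.30 rad); the pointer is within 6 mm of the mark along the bed, the caddy at rest (all of step 4 and x of pack0 in the frame of caddy_floor between -0.038 and 0.038 m and y of pack0 in the frame of caddy_floor between -0.095 and 0.095 m and z of pack0 in the frame of caddy_floor between -0.006 and 0.03 m and x of pack1 in the frame of caddy_floor between -0.038 and 0.038 m and y of pack1 in the frame of caddy_floor between -0.095 and 0.095 m and z of pack1 in the frame of caddy_floor between -0.006 and 0.03 m and x of pack2 in the frame of caddy_floor between -0.038 and 0.038 m and y of pack2 in the frame of caddy_floor between -0.095 and 0.095 m and z of pack2 in the frame of caddy_floor between -0.006 and 0.03 m and x of pack3 in the frame of caddy_floor between -0.038 and 0.038 m and y of pack3 in the frame of caddy_floor between -0.095 and 0.095 m and z of pack3 in the frame of caddy_floor between -0.006 and 0.03 m and velocity of joint caddy between -0.01 and 0.01 m/s and linear speed of each of pack0, pack1, pack2, pack3 below 0.02 m/s); the robot touches nothing.
It fails at once if the caddy is run more than 10 mm past the mark (y of caddy_pointer in the frame of mark above 0.01 m).
It fails at once if a bystander (calculator, ashtray, adapter, cup, roll, stapler) is moved more than 30 mm (distance of any of calculator, ashtray, adapter, pen_cup, tape_roll, stapler from where it was at the start of the episode above 0.03 m).
Of pack0, pack1, pack2, pack3 only 2 to 4 are there at a start; the rules pass over those that are not, and their reading is None.
At some moment in a run one of pack0, pack1, pack2, pack3 may be knocked a few centimetres aside while the robot is not near it.
Once in a run the grip may slacken for a moment while it holds something.
It also fails if it takes over 210 s, if anything falls off the work surface, if the arm or the gripper's body presses on something with over 40 N, if the wrist force passes 120 N, or if a joint passes its speed limit or range.

ROBOT

A 7-joint arm with a two-finger parallel gripper is mounted at the origin on the work surface. World frame = base frame: x ahead of the robot, y to its left, z up, the work surface at z = 0. Lengths are in m, angles in rad, forces in N, time in s.
With the tool pointing down it reaches from about 0.35 to 0.9 m from the base axis. Payload 8.1 kg.
Tool frame: the origin (TCP) lies midway between the tips of the shut fingers; the grasp point (between the pads) lies 19 mm behind it; z points along the fingers, y is the direction in which the jaws open and shut (so a half turn about z gives the same grasp; the last joint's range is limited). The gripper opens to 85 mm and grips with 20 to 120 N. Pads are 22 mm wide; open, the fingers measure 114 mm over their backs; the gripper's body (76 mm by 85 mm) begins 54 mm behind the grasp point. The pads swing forward as they close: fully open they stand 13 mm farther back than shut.
Start: joints at [-0.103, 0.434, 0.025, 1.573, -0.012, 1.134, -0.075], TCP at [0.625, -0, 0.231] pointing down, gripper open.
Joint ranges: [-2.62, 2.62], [-0.44, 2.09], [-1.27, 1.32], [0.08, 2.57], [-1.32, 4.46], [0.12, 2], [-2.74, 2.74]. Speed limits (rad/s): [2.22, 2.22, 3.01, 3.01, 3.14, 3.14, 3.14].

INTERFACE

Orientations are given as a rotation vector (axis times angle).
In Python, from bench import manip, optics, nets gives the robot as it stands.
- The arm moves only by the tool send_rows, never from a script. Its argument "series" is a list of rows, each a list of 3 entries, a list of its own where there are three numbers: the shift along the tool's x, y, z in m, then the turn, a rotation vector about the tool's x, y, z in degrees, then the finger opening in m, from 0 to 0.0854. A call has 1 to 20 rows; each row is the pose to reach, as a shift and turn from the pose commanded when the call began, along the tool's axes at that moment; what a row does not reach only later rows make up. A row lasts 1/10 s, in which the tool goes at most 50 mm and 8.59 degrees, less where a joint would pass 70% of its speed; a pose out of reach is approached as far as the arm can. A call with a gripper value outside its range is refused whole. The fingers move at their own pace and stop on an object; the grip force is fixed at half the most. Time passes only in rows, so rows that repeat a pose let the fingers close. It gives the time, the measured TCP pose, the force and the opening at its end, in the units of the state.
- manip.state(): the state, without advancing time (a new reading comes with each control period).
- optics.grab_frame(name): name is "scene" or "side" or "wrist"; returns a dict with "color" (400x640x3 uint8, red, green, blue), "K" (3x3 intrinsics, pixels), "T" (4x4, takes a point from camera to world coordinates). Camera axes: x right, y up, looking along -z (the intrinsics and any distortion apply to the point x, -y, -z); pixel columns grow to the right and rows downward; lengths in m; the calibration is good to about 2 mm. A picture is of the moment at which its call begins. There is no depth.
- manip.sign_off(): hands the job in, once; it reports no verdict.
Trained networks look in a picture, given as the dict that the camera call returned (one of the last four; its "shot" number tells which), for a name from the list of things; names that differ only in an ending like _2 or _b are one class to them, and where a whole thing is asked for, a point or a joint stands for the part that bears it (a point fixed in the world has none). Each returns a list of dicts, best first, with "score" (0 to 1); they miss things now and then, are a little off and sometimes report something else, mostly with a low value. They report only what shows in the picture. A call takes as long as a camera call. They do not tell look-alikes from the thing itself.
- nets.find_in(thing, picture): "box" ([left, top, right, bottom] in pixels, round what is visible of it).
- nets.masks_of(thing, picture): "mask" (400x640 bool, what is visible of it) and "box" ([left, top, right, bottom] in pixels, round what is visible of it).
- nets.mark_of(thing, picture): "pixel" ([column, row] in pixels: a listed point, or the origin of a listed thing).
The state is a dict: "clock": time; "q": joint angles; "joint_velocities": joint speeds; "tau": joint torques, N m; "ee_pos": TCP position; "tool_rot": TCP orientation; "contact_force": force on the tool from outside, world axes, zero at the start; "torque": the same for the moment, N m; "grip_width": finger opening in m.
Only numpy, scipy, OpenCV 4.12 (cv2) and the standard library are available. Lean on these libraries where they do the work, as an engineer would, in place of code of your own. Each camera call takes 0.05 s, during which the arm holds its last target. There are 200 camera calls.

## Working session

There is one attempt and no reset: what is moved stays moved. The work goes in short steps, Python scripts to look and compute and a tool call to move; the robot and the scene stay as the last step left them, time stands still between calls to the robot, and variables do not carry over. Pictures are saved under pics/ and viewed, about 12 in all and at most 16, crops included, and the job is handed in when it is done.

Besides the shell and the picture viewer there is one more tool, called as name(argument=value, ...) on one line, values as JSON. send_rows: Moves the arm, as the interface text tells. Its arguments: {"type":"object","properties":{"series":{"type":"array","items":{"type":"array"}}},"required":["series"]}

```bash
ls; mkdir -p pics; cat > h.py <<'E'
import numpy as np, cv2
from bench import manip, optics, nets
from scipy.spatial.transform import Rotation as R
def grab(n,save=None):
    f=optics.grab_frame(n)
    if save: cv2.imwrite('pics/'+save,f['color'][:,:,::-1])
    return f
def ray(f,px):
    K=f['K'];T=f['T']
    d=np.array([(px[0]-K[0,2])/K[0,0],-(px[1]-K[1,2])/K[1,1],-1.])
    return T[:3,3],T[:3,:3]@d
def at_z(f,px,z):
    o,d=ray(f,px); return o+d*(z-o[2])/d[2]
def proj(f,p):
    T=f['T'];c=T[:3,:3].T@(np.asarray(p)-T[:3,3]);K=f['K']
    return np.array([K[0,0]*c[0]/-c[2]+K[0,2],K[1,1]*-c[1]/-c[2]+K[1,2]])
def tri(obs):
    A=np.zeros((3,3));b=np.zeros(3)
    for f,px in obs:
        o,d=ray(f,px);d=d/np.linalg.norm(d);M=np.eye(3)-np.outer(d,d);A+=M;b+=M@o
    return np.linalg.solve(A,b)
E
python3 - <<'E'
from h import *
np.set_printoptions(precision=3,suppress=True)
s=manip.state();print({k:np.round(v,3) for k,v in s.items()})
F={n:grab(n,n+'0.png') for n in('scene','side')}
for n,f in F.items():
    print(n,[k for k in f if k not in('color',)],f['K'].tolist(),f['T'])
    for t in ['caddy_floor','caddy_handle','caddy_pointer','mark','pawl_knob','pawl_pivot','pack0','tray','slide_bed','pen_cup']:
        print(t,[(np.round(r['pixel'],1).tolist(),round(r['score'],2)) for r in nets.mark_of(t,f)])
E
```

```text
pics
{'clock': np.float64(0.0), 'q': array([-0.103,  0.435,  0.025,  1.574, -0.012,  1.134, -0.075]), 'joint_velocities': array([ 0.002,  0.   , -0.   , -0.   , -0.001,  0.001, -0.001]), 'tau': array([  0.   , -67.046,   1.025, -31.62 ,   0.016,   0.013,  -0.   ]), 'ee_pos': array([ 0.624, -0.   ,  0.23 ]), 'tool_rot': array([-2.221, -2.221,  0.002]), 'contact_force': array([-0.376, -0.329, -0.289]), 'torque': array([ 0.026, -0.032, -0.021]), 'grip_width': np.float64(0.086)}
scene ['K', 'T', 'shot'] [[466.29695965304995, 0.0, 311.099660105625], [0.0, 466.29695965304995, 200.78363084857293], [0.0, 0.0, 1.0]] [[-0.038 -0.621  0.783  1.519]
 [ 0.999 -0.041  0.016 -0.078]
 [ 0.022  0.783  0.622  0.858]
 [ 0.     0.     0.     1.   ]]
caddy_floor [([396.7, 225.5], 0.85), ([386.2, 285.1], 0.53), ([383.7, 195.3], 0.3)]
caddy_handle [([447.2, 214.5], 0.92)]
caddy_pointer [([396.6, 233.8], 0.62)]
mark [([420.8, 246.5], 0.56)]
pawl_knob [([401.1, 177.0], 0.52)]
pawl_pivot [([386.4, 198.3], 0.74)]
pack0 [([250.9, 201.9], 0.82), ([278.0, 205.3], 0.8), ([251.4, 175.2], 0.79), ([272.9, 226.9], 0.7
[... 458 characters left out ...]
 [-0.09   0.767 -0.635 -0.779]
 [-0.014  0.637  0.771  0.91 ]
 [ 0.     0.     0.     1.   ]]
caddy_floor [([315.3, 154.4], 0.64)]
caddy_handle [([316.0, 113.4], 0.62), ([284.4, 157.5], 0.23)]
caddy_pointer [([331.0, 149.5], 0.59)]
mark [([337.8, 144.4], 0.47)]
pawl_knob [([286.6, 132.8], 0.53), ([287.7, 245.2], 0.4)]
pawl_pivot [([282.8, 156.8], 0.63), ([377.6, 162.3], 0.33), ([378.4, 196.5], 0.25)]
pack0 [([326.7, 246.5], 0.95), ([326.4, 285.9], 0.88), ([232.5, 250.9], 0.81), ([232.2, 290.4], 0.68), ([284.9, 246.3], 0.62), ([287.0, 279.6], 0.56)]
tray [([305.4, 264.0], 0.69), ([286.3, 134.0], 0.52)]
slide_bed [([314.4, 158.6], 0.65), ([314.2, 112.5], 0.29)]
pen_cup [([254.3, 218.9], 0.63)]
```

View pics/scene0.png

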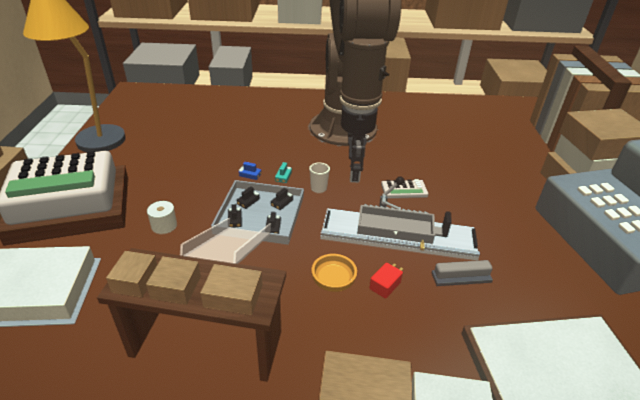

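View pics/side0.png

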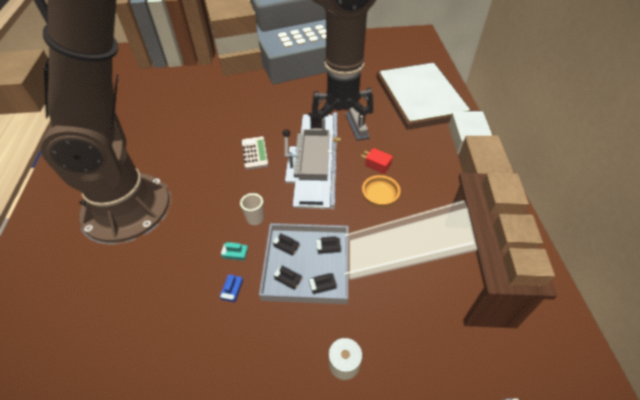

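The scene view shows four black packs in the steel tray, around (247,198), (282,198), (235,216) and (273,222). The look-alikes sit outside it: blue at (250,171) and turquoise at (284,172). The caddy is mid-bed, the knob is at about (401,180), the handle at (447,217) and the mark at (422,246). I'll use the black packs in the tray.

```bash
python3 - <<'E'
from h import *
np.set_printoptions(precision=3,suppress=True)
a=grab('scene');b=grab('side')
def best(t,f):
    r=nets.mark_of(t,f); return r[0]['pixel']
for t in ['caddy_handle','caddy_pointer','mark','pawl_knob','pawl_pivot','tray','slide_bed','caddy_floor','pen_cup','adapter','stapler','ashtray','calculator']:
    try:
        p,q=best(t,a),best(t,b); X=tri([(a,p),(b,q)])
        print(t,X,'err',proj(a,X)-p,proj(b,X)-q)
    except Exception as e: print(t,e)
for n,f in(('scene',a),('side',b)):
  print(n,'handle z80',at_z(f,best('caddy_handle',f),.08),'knob',at_z(f,best('pawl_knob',f),.114),'piv',at_z(f,best('pawl_pivot',f),.06))
  for r in nets.mark_of('pack0',f):print(at_z(f,r['pixel'],.004))
c=b['color'][90:220,230:390];d=a['color'][155:265,310:490]
cv2.imwrite('pics/c1.png',np.vstack([cv2.resize(c,(640,520),interpolation=2)[:, :, ::-1][:300],]) )
cv2.imwrite('pics/c1.png',cv2.resize(d,(720,440),interpolation=2)[:,:,::-1])
E
```

```text
caddy_handle [0.573 0.269 0.076] err [ 0.644 -0.736] [0.341 0.714]
caddy_pointer [0.587 0.114 0.12 ] err [-12.972  12.565] [ -6.233 -14.249]
mark [0.642 0.189 0.024] err [-0.23   0.239] [-0.124 -0.233]
pawl_knob [0.476 0.144 0.121] err [-0.603  0.706] [-0.378 -0.77 ]
pawl_pivot [0.473 0.107 0.049] err [-0.859  0.934] [-0.553 -1.046]
tray [ 0.504 -0.242 -0.003] err [-1.044  0.818] [-0.811 -1.219]
slide_bed [ 0.557  0.15  -0.007] err [-0.858  0.885] [-0.503 -0.927]
caddy_floor [0.565 0.132 0.025] err [-0.176  0.184] [-0.105 -0.193]
pen_cup [ 0.514 -0.187  0.027] err [-38.439  21.977] [-19.03  -44.217]
adapter [0.759 0.091 0.008] err [ 1.231 -1.168] [0.691 1.105]
stapler [ 0.714  0.283 -0.009] err [-0.048  0.049] [-0.023 -0.044]
ashtray [ 0.741 -0.04   0.011] err [-0.183  0.157] [-0.113 -0.167]
calculator [ 0.369  0.183 -0.001] err [-1.423  1.6  ] [-0.927 -1.804]
scene handle z80 [0.581 0.265 0.08 ] knob [0.462 0.148 0.114] piv [0.482 0.107 0.06 ]
[ 0.454 -0.199  0.004]
[ 0.322 -0.306  0.004]
[0.537 0.138 0.004]
[ 0.542 -0.299  0.004]
[ 0.465 -0.276  0.004]
[ 0.566 -0.197  0.004]
[ 0.338 -0.191  0.004]
side handle z80 [0.571 0.268 0.08 ] knob [0.477 0.149 0.114] piv [0.474 0.091 0.06 ]
[ 0.551 -0.304  0.004]
[ 0.326 -0.19   0.004]
[0.642 0.204 0.004]
[ 0.459 -0.289  0.004]
[ 0.467 -0.188  0.004]
[ 0.569 -0.201  0.004]
```

View pics/c1.png

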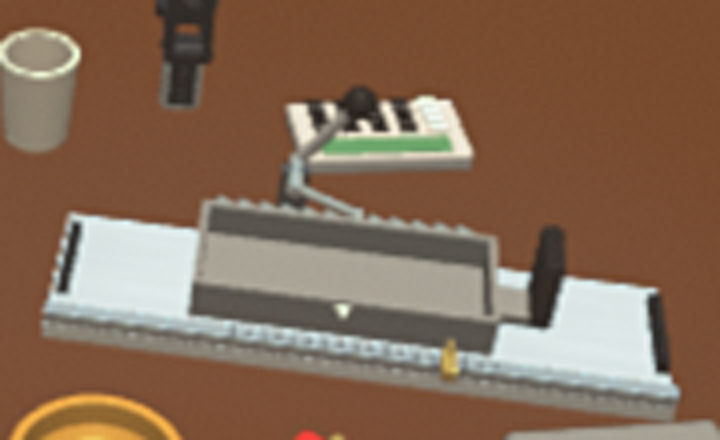

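The crop confirms the choices: the knob (black ball) at crop (360,100), the pawl on the rack, the white pointer at (343,312), the brass mark at (450,358), and the handle at (548,275). Next I'll take a wrist view above the bed.

send_rows(series=[[[0.04,-0.02,-0.04],[0,0,0],0.085],[[0.08,-0.04,-0.08],[0,0,0],0.085],[[0.13,-0.07,-0.12],[0,0,0],0.085],[[0.13,-0.07,-0.15],[0,0,0],0.085],[[0.13,-0.07,-0.15],[0,0,0],0.085],[[0.13,-0.07,-0.15],[0,0,0],0.085]])

```text
clock: 3.5
ee_pos: [0.5553, 0.1316, 0.3836]
tool_rot: [2.217, 2.223, 0.007]
contact_force: [-0.3, -0.2, -0.1]
grip_width: 0.0845
```

```bash
python3 - <<'E'
from h import *
np.set_printoptions(precision=3,suppress=True)
print(manip.state()['ee_pos'])
a=grab('wrist','w1.png');print(a['K'][0],a['T'])
for t in ['caddy_handle','caddy_pointer','mark','pawl_knob','pawl_pivot','slide_bed','caddy_floor']:
    for r in nets.mark_of(t,a)[:2]:print(t,np.round(r['pixel'],1),round(r['score'],2),at_z(a,r['pixel'],{'caddy_handle':.08,'pawl_knob':.114,'pawl_pivot':.06,'slide_bed':0,'caddy_floor':.021,'mark':.022,'caddy_pointer':.03}[t]))
E
```

```text
[0.555 0.132 0.384]
[347.099   0.    318.051] [[ 1.    -0.001 -0.004  0.555]
 [ 0.003  0.953  0.302  0.208]
 [ 0.004 -0.302  0.953  0.525]
 [ 0.     0.     0.     1.   ]]
caddy_handle [340.1  55.1] 0.57 [0.583 0.257 0.08 ]
caddy_pointer [365.4 160.2] 0.66 [0.625 0.123 0.03 ]
mark [374.1 111.4] 0.69 [0.635 0.191 0.022]
pawl_knob [254.3 157.8] 0.9 [0.481 0.14  0.114]
pawl_pivot [256.7 179.4] 0.79 [0.473 0.102 0.06 ]
slide_bed [324.7 149.7] 0.88 [0.567 0.134 0.   ]
slide_bed [208.9 277.4] 0.57 [ 0.373 -0.082  0.   ]
caddy_floor [322.3 151.3] 0.98 [0.563 0.135 0.021]
caddy_floor [321.  147.1] 0.3 [0.561 0.141 0.021]
```

View pics/w1.png

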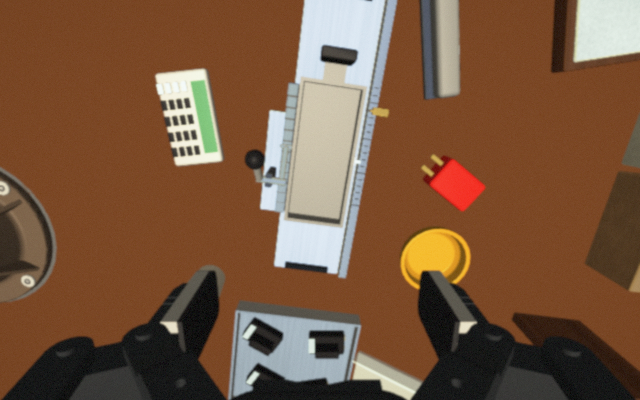

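The wrist view shows the bed tilted toward +x. The knob is at (254,159), the pivot near (267,177), the handle at (338,54), the caddy's rear wall at row 221 and the rear stop at row 267.

```bash
python3 - <<'E'
from h import *
np.set_printoptions(precision=4,suppress=True)
a=grab('wrist')
def L(p,q,z):
    P,Q=at_z(a,p,z),at_z(a,q,z);d=Q-P;print(P,Q,np.degrees(np.arctan2(d[0],d[1])))
L((344,277),(397,0),.022)
L((275,266),(303,0),.012)
L((341,224),(365,88),.046)
L((287,217),(302,80),.046)
print(at_z(a,(338,46),.08),at_z(a,(323,60),.08),at_z(a,(355,63),.08))
print('stop',at_z(a,(285,265),.012),at_z(a,(327,270),.012))
print('rearwall',at_z(a,(287,218),.046),at_z(a,(341,225),.046))
print('ptr',at_z(a,(358,161),.04),'markblade',at_z(a,(372,110),.03))
for t in ['caddy_floor','caddy_handle']:
    m=nets.masks_of(t,a)
    if m:
        m=m[0]['mask'].astype(np.uint8); c=max(cv2.findContours(m,0,1)[0],key=cv2.contourArea);print(t,cv2.minAreaRect(c))
E
```

```text
[ 0.5964 -0.0704  0.022 ] [0.6552 0.3236 0.022 ] 8.478747601448347
[ 0.4844 -0.0559  0.012 ] [0.5355 0.3261 0.012 ] 7.6193819102866325
[0.5882 0.0297 0.046 ] [0.6158 0.2175 0.046 ] 8.342268770815224
[0.5096 0.0405 0.046 ] [0.5343 0.2273 0.046 ] 7.506521569885532
[0.5782 0.2629 0.08  ] [0.5608 0.2479 0.08  ] [0.5986 0.2446 0.08  ]
stop [ 0.5007 -0.054   0.012 ] [ 0.5692 -0.0631  0.012 ]
rearwall [0.5096 0.039  0.046 ] [0.5883 0.0281 0.046 ]
ptr [0.6106 0.1212 0.04  ] markblade [0.6285 0.1894 0.03  ]
caddy_floor ((454.1885070800781, 178.07374572753906), (61.58574295043945, 37.25873565673828), 39.80556869506836)
caddy_handle ((323.9278564453125, 132.40533447265625), (81.00325775146484, 182.95355224609375), 5.403791427612305)
```

send_rows(series=[[[0.03,-0.035,0.02],[0,0,4],0.04],[[0.056,-0.07,0.05],[0,0,8],0.0],[[0.056,-0.07,0.1],[0,0,8],0.0],[[0.056,-0.07,0.15],[0,0,8],0.0],[[0.056,-0.07,0.19],[0,0,8],0.0],[[0.056,-0.07,0.23],[0,0,8],0.0],[[0.056,-0.07,0.26],[0,0,8],0.0],[[0.056,-0.07,0.28],[0,0,8],0.0],[[0.056,-0.07,0.28],[0,0,8],0.0]])

```text
clock: 4.95
ee_pos: [0.4833, 0.1851, 0.0988]
tool_rot: [-2.37, -2.06, 0.008]
contact_force: [-0.2, -1.0, 0.3]
grip_width: 0.0004
```

```bash
python3 - <<'E'
from h import *
a=grab('scene');b=grab('side');c=grab('wrist')
x=cv2.resize(a['color'][140:240,330:480],(600,400),interpolation=2)
y=cv2.resize(c['color'][120:270,200:380],(480,400),interpolation=2)[:,:200*1+0] if 0 else None
cv2.imwrite('pics/k1.png',x[:,:,::-1])
k=nets.mark_of('pawl_knob',c)
print(manip.state()['ee_pos'],manip.state()['tool_rot'],k[:1], at_z(c,k[0]['pixel'],.114) if k else None)
E
```

```text
[0.4859885  0.18641405 0.10267803] [2.37071314 2.06045681 0.00344232] [{'pixel': [320.6, 377.7], 'score': 0.84}] [0.4804358  0.13965823 0.114     ]
```

View pics/k1.png

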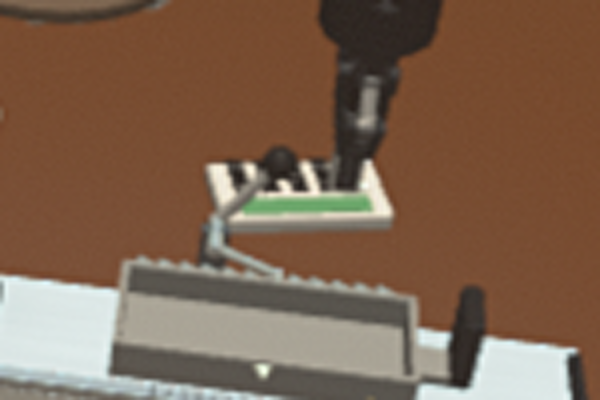

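The finger is on the +y side of the knob and in line with it, so I'll push backward.

send_rows(series=[[[-0.01,0,0],[0,0,0],0.0],[[-0.02,0,0],[0,0,0],0.0],[[-0.03,0,0],[0,0,0],0.0],[[-0.04,0,0],[0,0,0],0.0],[[-0.05,0,0],[0,0,0],0.0],[[-0.06,0,0],[0,0,0],0.0],[[-0.07,0,0],[0,0,0],0.0],[[-0.08,0,0],[0,0,0],0.0],[[-0.085,0,0],[0,0,0],0.0],[[-0.085,0,0],[0,0,0],0.0],[[-0.06,0,-0.01],[0,0,0],0.0],[[-0.02,0,-0.05],[0,0,0],0.0],[[-0.02,0,-0.1],[0,0,0],0.0],[[-0.02,0,-0.15],[0,0,0],0.0],[[-0.02,0,-0.15],[0,0,0],0.0]])

```text
clock: 6.65
ee_pos: [0.485, 0.1686, 0.2575]
tool_rot: [2.367, 2.061, 0.015]
contact_force: [0.7, 0.5, 0.1]
grip_width: -0.0001
```

```bash
python3 - <<'E'
from h import *
np.set_printoptions(precision=4,suppress=True)
a=grab('scene');b=grab('side');c=grab('wrist')
k=[nets.mark_of('pawl_knob',f)[0] for f in (a,b,c)]
print([(r['pixel'],r['score']) for r in k]);
print('tri',tri([(f,r['pixel']) for f,r in zip((a,b,c),k)]))
h=[nets.mark_of('caddy_handle',f)[0] for f in (a,b,c)]
print([at_z(f,r['pixel'],.08) for f,r in zip((a,b,c),h)],[r['score'] for r in h], manip.state()['ee_pos'])
cv2.imwrite('pics/k2.png',np.hstack([cv2.resize(a['color'][140:240,310:490],(720,400),interpolation=2)[:,:400],c['color'][:,120:520]])[:,:,::-1])
E
```

```text
Traceback (most recent call last):
IndexError: list index out of range
```

send_rows(series=[[[0.02,0.02,0],[0,0,8],0.04],[[0.05,0.04,0],[0,0,16],0.08],[[0.08,0.06,0],[0,0,24],0.08],[[0.099,0.08,0],[0,0,32],0.08],[[0.099,0.08,0],[0,0,40],0.08],[[0.099,0.08,0],[0,0,48],0.08],[[0.099,0.08,0],[0,0,56],0.08],[[0.099,0.08,0],[0,0,64],0.08],[[0.099,0.08,0],[0,0,72],0.08],[[0.099,0.08,0],[0,0,80],0.08],[[0.099,0.08,0],[0,0,88],0.08],[[0.099,0.08,0],[0,0,90],0.08],[[0.099,0.08,0],[0,0,90],0.08]])

```text
clock: 8.25
ee_pos: [0.5746, 0.2529, 0.2497]
tool_rot: [3.132, -0.22, -0.003]
contact_force: [0.1, -1.2, -0.4]
grip_width: 0.0799
```

```bash
python3 - <<'E'
from h import *
np.set_printoptions(precision=4,suppress=True)
F=a,b,c=grab('scene'),grab('side'),grab('wrist')
for t,z in(('pawl_knob',.118),('caddy_handle',.08)):
    o=[(f,r[0]['pixel'],r[0]['score']) for f in F if (r:=nets.mark_of(t,f))]
    for f,p,s in o: print(t,f['shot'],p,s,at_z(f,p,z))
s=manip.state();print(s['ee_pos'],s['tool_rot'],s['q'])
cv2.imwrite('pics/k2.png',np.hstack([cv2.resize(a['color'][140:240,310:490],(720,400),interpolation=2)[:,:400],c['color'][:,120:520]])[:,:,::-1])
E
```

```text
pawl_knob 13 [382.8, 285.7] 0.54 [0.8624 0.0627 0.118 ]
pawl_knob 14 [281.2, 147.8] 0.52 [0.4644 0.0748 0.118 ]
pawl_knob 15 [534.2, 280.9] 0.82 [0.4714 0.0726 0.118 ]
caddy_handle 13 [237.3, 221.6] 0.68 [ 0.6368 -0.2813  0.08  ]
caddy_handle 14 [314.8, 110.2] 0.61 [0.5777 0.283  0.08  ]
caddy_handle 15 [309.6, 179.3] 0.68 [0.5819 0.259  0.08  ]
[0.5753 0.253  0.2513] [-3.1339  0.2192 -0.0001] [-0.6803  0.4286  0.2661  1.5514 -0.1186  1.1774 -2.1021]
```

View pics/k2.png

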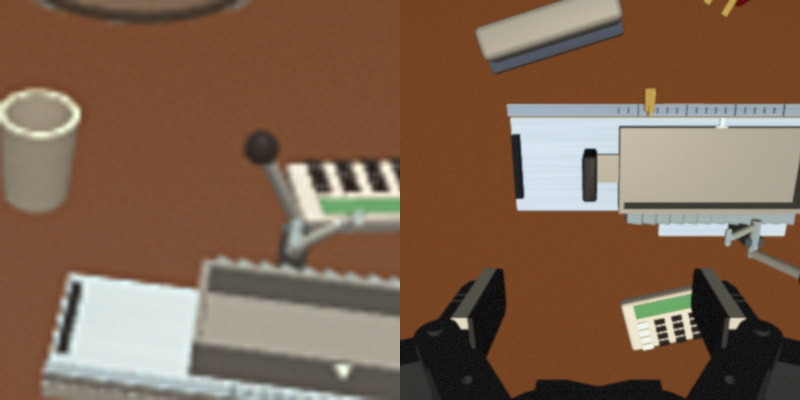

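The pawl is off, leaning back with the knob at crop (262,148). The handle is under the gripper, at full-frame px about (309,176). I'll descend and grip it.

send_rows(series=[[[0.004,-0.006,0.04],[0,0,0],0.05],[[0.004,-0.006,0.08],[0,0,0],0.05],[[0.004,-0.006,0.12],[0,0,0],0.05],[[0.004,-0.006,0.15],[0,0,0],0.05],[[0.004,-0.006,0.17],[0,0,0],0.05],[[0.004,-0.006,0.19],[0,0,0],0.05],[[0.004,-0.006,0.198],[0,0,0],0.05],[[0.004,-0.006,0.198],[0,0,0],0.05],[[0.004,-0.006,0.198],[0,0,0],0.0],[[0.004,-0.006,0.198],[0,0,0],0.0],[[0.004,-0.006,0.198],[0,0,0],0.0],[[0.004,-0.006,0.198],[0,0,0],0.0],[[0.004,-0.006,0.198],[0,0,0],0.0]])

```text
clock: 10.0
ee_pos: [0.5809, 0.259, 0.0547]
tool_rot: [-3.133, 0.219, -0.003]
contact_force: [-0.6, -0.2, 7.8]
grip_width: 0.0129
```

send_rows(series=[[[0,0.006,0],[0,0,0],0.0],[[0,0.014,0],[0,0,0],0.0],[[0,0.022,0],[0,0,0],0.0],[[0,0.03,0],[0,0,0],0.0],[[0,0.038,0],[0,0,0],0.0],[[0,0.046,0],[0,0,0],0.0],[[0,0.054,0],[0,0,0],0.0],[[0,0.06,0],[0,0,0],0.0],[[0,0.065,0],[0,0,0],0.0],[[0,0.065,0],[0,0,0],0.0]])

```text
clock: 11.0
ee_pos: [0.5718, 0.1936, 0.0546]
tool_rot: [-3.133, 0.22, -0.003]
contact_force: [-0.8, -0.7, 9.0]
grip_width: 0.013
```

send_rows(series=[[[0,0.004,0],[0,0,0],0.0],[[0,0.008,0],[0,0,0],0.0],[[0,0.012,0],[0,0,0],0.0],[[0,0.016,0],[0,0,0],0.0],[[0,0.02,0],[0,0,0],0.0],[[0,0.022,0],[0,0,0],0.0],[[0,0.022,0],[0,0,0],0.0]])

```text
clock: 11.7
ee_pos: [0.5714, 0.1914, 0.0552]
tool_rot: [-3.114, 0.198, -0.015]
contact_force: [12.8, 50.7, -18.4]
grip_width: 0.0128
```

send_rows(series=[[[0,-0.012,0],[0,0,0],0.0],[[0,-0.02,0],[0,0,0],0.0],[[0,-0.02,0],[0,0,0],0.0]])

```text
clock: 12.0
ee_pos: [0.5718, 0.1942, 0.0547]
tool_rot: [-3.132, 0.216, -0.004]
contact_force: [-0.1, 1.5, 7.2]
grip_width: 0.0125
```

```bash
python3 - <<'E'
from h import *
s=manip.state();print(s['ee_pos'],s['tool_rot'],s['contact_force'])
a=grab('scene');b=grab('side');c=grab('wrist')
cv2.imwrite('pics/k3.png',np.hstack([cv2.resize(a['color'][150:260,310:490],(720,440),interpolation=2)[:400,:400],cv2.resize(b['color'][100:220,240:360],(400,400))])[:,:,::-1])
E
```

```text
[0.57182489 0.19422688 0.05466577] [-3.13199196  0.21641843 -0.00391674] [-0.07158607  1.48904021  7.23133714]
```

View pics/k3.png

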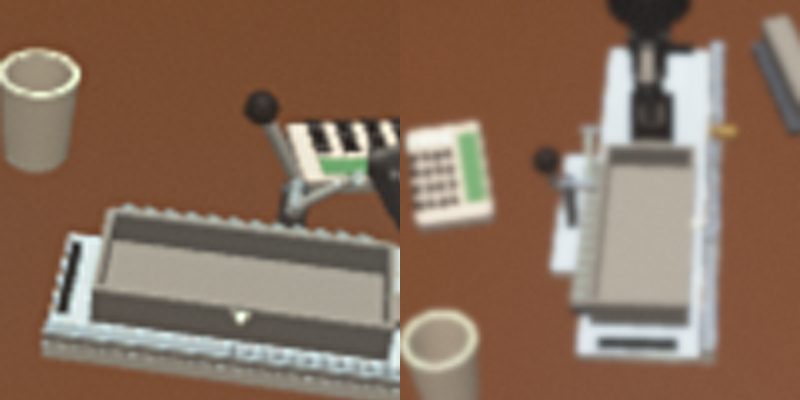

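The pull ended in a hard stop, but there is still a visible gap between the caddy and the black block. I'll check that this is the real stop by pushing on the front face of the handle instead, with the gripper placed differently.

send_rows(series=[[[0,0,0],[0,0,0],0.05],[[0,0,0],[0,0,0],0.05],[[0,0,-0.03],[0,0,0],0.05],[[0,0,-0.06],[0,0,0],0.02],[[0,-0.03,-0.06],[0,0,0],0.0],[[0,-0.045,-0.06],[0,0,0],0.0],[[0,-0.045,-0.04],[0,0,0],0.0],[[0,-0.045,-0.01],[0,0,0],0.0],[[0,-0.045,0.0],[0,0,0],0.0],[[0,-0.045,0.0],[0,0,0],0.0],[[0,-0.04,0.0],[0,0,0],0.0],[[0,-0.035,0.0],[0,0,0],0.0],[[0,-0.03,0.0],[0,0,0],0.0],[[0,-0.025,0.0],[0,0,0],0.0]])

```text
clock: 13.55
ee_pos: [0.5746, 0.2163, 0.0541]
tool_rot: [-3.133, 0.22, -0.002]
contact_force: [0.2, 0.5, -0.5]
grip_width: 0.0001
```

send_rows(series=[[[0,0.003,0],[0,0,0],0.0],[[0,0.006,0.0],[0,0,0],0.0],[[0,0.009,0.0],[0,0,0],0.0],[[0,0.009,0.0],[0,0,0],0.0]])

```text
clock: 13.95
ee_pos: [0.5739, 0.2123, 0.0541]
tool_rot: [-3.129, 0.214, -0.004]
contact_force: [2.1, 11.5, -2.2]
grip_width: -0.0003
```

The caddy stops at the same place with a different contact, so that is home. Next I'll look at the tray.

send_rows(series=[[[0,-0.02,0],[0,0,0],0.02],[[0,-0.02,-0.05],[0,0,0],0.085],[[0,-0.01,-0.1],[0,0,0],0.085],[[0,0.02,-0.14],[0,0,0],0.085],[[0,0.065,-0.18],[0,0,0],0.085],[[0,0.11,-0.22],[0,0,0],0.085],[[0,0.15,-0.25],[0,0,0],0.085],[[0,0.2,-0.27],[0,0,0],0.085],[[0,0.25,-0.29],[0,0,0],0.085],[[0,0.3,-0.3],[0,0,0],0.085],[[0,0.35,-0.3],[0,0,0],0.085],[[0,0.4,-0.3],[0,0,0],0.085],[[0,0.44,-0.3],[0,0,0],0.085],[[0,0.455,-0.3],[0,0,0],0.085],[[0,0.455,-0.3],[0,0,0],0.085],[[0,0.455,-0.3],[0,0,0],0.085]])

```text
clock: 15.55
ee_pos: [0.5094, -0.2429, 0.3532]
tool_rot: [-3.134, 0.222, 0.001]
contact_force: [1.0, 0.7, 0.5]
grip_width: 0.0846
```

```bash
cat > packs.py <<'E'
from h import *
np.set_printoptions(precision=4,suppress=True)
s=manip.state();print(s['ee_pos'],s['tool_rot'],s['q'],s['clock'])
import sys
c=grab('wrist',sys.argv[1]) 
for r in nets.masks_of('pack0',c):
    m=r['mask'].astype(np.uint8);ct=max(cv2.findContours(m,0,1)[0],key=cv2.contourArea)
    pts=np.array([at_z(c,p,.014)[:2] for p in ct[:,0,:]]).astype(np.float32)
    print(round(r['score'],2),np.round(r['box']),cv2.minAreaRect(pts*1000))
for r in nets.mark_of('pack0',c): print(np.round(r['pixel']),round(r['score'],2),at_z(c,r['pixel'],.004))
E
python3 packs.py t1.png
```

```text
[ 0.5094 -0.2429  0.3532] [-3.1337  0.222   0.001 ] [-0.0153  0.2663  0.4849  1.5551 -0.1258  1.352  -1.2298] 15.55
0.97 [264.  89. 299. 142.] ((572.5719604492188, -201.87913513183594), (40.570072174072266, 64.80551147460938), 89.88678741455078)
0.89 [263. 172. 304. 218.] ((460.78057861328125, -186.8084716796875), (39.16923522949219, 68.5943603515625), 55.395668029785156)
0.75 [346. 251. 394. 284.] ((323.5549621582031, -299.77642822265625), (66.84458923339844, 44.586570739746094), 70.86628723144531)
0.74 [344.  97. 382. 149.] ((546.1767578125, -310.7413635253906), (64.6944351196289, 40.173702239990234), 9.627557754516602)
0.68 [342. 176. 388. 223.] ((437.1908874511719, -302.4787902832031), (42.31450653076172, 67.15795135498047), 49.20551681518555)
0.62 [290. 255. 319. 299.] ((326.70257568359375, -193.90174865722656), (39.2000846862793, 74.80150604248047), 77.8515853881836)
[302. 271.] 0.98 [ 0.3327 -0.1932  0.004 ]
[361. 123.] 0.92 [ 0.5444 -0.3087  0.004 ]
[367. 267.] 0.83 [ 0.3251 -0.2954  0.004 ]
[362. 198.] 0.78 [ 0.4375 -0.2992  0.004 ]
[283. 194.] 0.61 [ 0.4596 -0.185   0.004 ]
[281. 114.] 0.56 [ 0.5721 -0.2015  0.004 ]
```

View pics/t1.png

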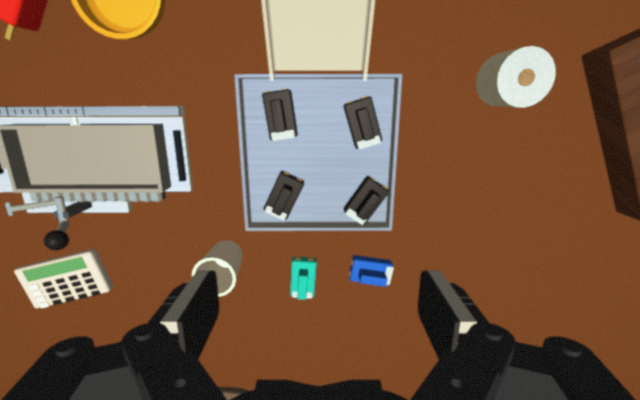

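The tray view shows the four black packs at (280,114), (363,122), (284,195) and (367,199). The last one has moved since the first picture, so it was the one knocked. The turquoise (303,278) and blue (371,270) look-alikes are outside the tray. I'll pick pack A first.

send_rows(series=[[[0.03,-0.03,0.05],[0,0,-8],0.04],[[0.056,-0.05,0.1],[0,0,-8],0.04],[[0.056,-0.05,0.15],[0,0,-8],0.04],[[0.056,-0.05,0.2],[0,0,-8],0.04],[[0.056,-0.05,0.245],[0,0,-8],0.04],[[0.056,-0.05,0.275],[0,0,-8],0.04],[[0.056,-0.05,0.3],[0,0,-8],0.04],[[0.056,-0.05,0.315],[0,0,-8],0.04],[[0.056,-0.05,0.323],[0,0,-8],0.04],[[0.056,-0.05,0.323],[0,0,-8],0.04],[[0.056,-0.05,0.323],[0,0,-8],0.0],[[0.056,-0.05,0.323],[0,0,-8],0.0],[[0.056,-0.05,0.323],[0,0,-8],0.0],[[0.056,-0.05,0.323],[0,0,-8],0.0],[[0.056,-0.05,0.323],[0,0,-8],0.0]])

```text
clock: 17.2
ee_pos: [0.5732, -0.201, 0.0319]
tool_rot: [3.141, 0.0, 0.004]
contact_force: [0.0, 1.8, 7.1]
grip_width: 0.013
```

send_rows(series=[[[0,0,-0.03],[0,0,0],0.0],[[0,0,-0.08],[0,0,0],0.0],[[0,0,-0.13],[0,0,0],0.0],[[0,-0.03,-0.17],[0,0,0],0.0],[[-0.01,-0.07,-0.2],[0,0,0],0.0],[[-0.02,-0.11,-0.22],[0,0,4],0.0],[[-0.028,-0.15,-0.22],[0,0,8],0.0],[[-0.028,-0.18,-0.22],[0,0,8],0.0],[[-0.028,-0.2,-0.22],[0,0,8],0.0],[[-0.028,-0.2,-0.22],[0,0,8],0.0],[[-0.028,-0.2,-0.22],[0,0,8],0.0]])

```text
clock: 18.3
ee_pos: [0.5438, -0.001, 0.2506]
tool_rot: [3.134, -0.218, 0.0]
contact_force: [-0.6, 0.3, -2.6]
grip_width: 0.0126
```

```bash
python3 - <<'E'
from h import *
np.set_printoptions(precision=4,suppress=True)
s=manip.state();print(s['ee_pos'],s['tool_rot'],s['grip_width'])
F=a,b,c=grab('scene'),grab('side'),grab('wrist','p1.png')
for t,z in(('caddy_floor',.021),('caddy_handle',.08),('caddy_pointer',.036),('mark',.022),('pawl_knob',.118),('slide_bed',0)):
  for n,f in zip('abc',F):
    for r in nets.mark_of(t,f)[:1]: print(t,n,np.round(r['pixel']),round(r['score'],2),at_z(f,r['pixel'],z))
E
```

```text
[ 0.5438 -0.001   0.2506] [ 3.1338 -0.2182  0.0005] 0.012608756009113754
caddy_floor a [371. 225.] 0.96 [0.5628 0.0656 0.021 ]
caddy_floor b [313. 173.] 0.88 [0.5522 0.0575 0.021 ]
caddy_floor c [258. 169.] 0.94 [0.5574 0.0612 0.021 ]
caddy_handle a [420. 211.] 0.63 [0.5629 0.1906 0.08  ]
caddy_handle b [317. 127.] 0.58 [0.5776 0.2008 0.08  ]
caddy_handle c [107. 182.] 0.67 [0.575  0.1887 0.08  ]
caddy_pointer a [372. 227.] 0.96 [0.5861 0.0663 0.036 ]
caddy_pointer b [328. 165.] 0.95 [0.5977 0.0737 0.036 ]
caddy_pointer c [253. 122.] 0.62 [0.6068 0.0536 0.036 ]
mark a [422. 248.] 0.45 [0.6453 0.1912 0.022 ]
mark b [336. 143.] 0.42 [0.6373 0.1817 0.022 ]
mark c [117. 114.] 0.65 [0.6347 0.1934 0.022 ]
pawl_knob a [378. 175.] 0.64 [0.4633 0.0815 0.118 ]
pawl_knob b [282. 148.] 0.66 [0.4655 0.0755 0.118 ]
pawl_knob c [242. 286.] 0.72 [0.4725 0.0758 0.118 ]
slide_bed a [395. 233.] 0.65 [0.5677 0.1343 0.    ]
slide_bed b [314. 156.] 0.94 [0.5637 0.1524 0.    ]
slide_bed c [196. 168.] 0.93 [0.5644 0.1346 0.    ]
```

View pics/p1.png

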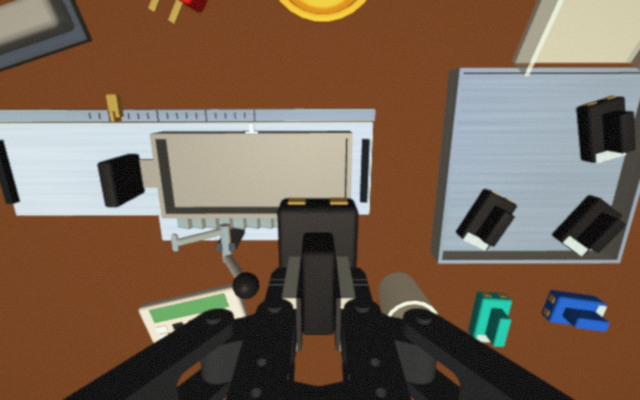

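The pack is held well. The caddy's rim corners are near (152,134), (352,132) and (162,217), so I'll refine the caddy centre from those.

```bash
python3 - <<'E'
from h import *
np.set_printoptions(precision=4,suppress=True)
c=grab('wrist')
P=[at_z(c,p,.046) for p in((152,134),(352,132),(160,217))];print(P)
print('diag',(P[1]+P[2])/2, np.linalg.norm(P[1]-P[0]),np.linalg.norm(P[2]-P[0]))
d=P[0]-P[1];print(np.degrees(np.arctan2(d[0],d[1])))
r=[at_z(c,p,.022) for p in((0,109),(375,110))];d=r[0]-r[1];print(np.degrees(np.arctan2(d[0],d[1])))
E
```

```text
[array([0.61  , 0.1534, 0.046 ]), array([ 0.5847, -0.0407,  0.046 ]), array([0.5255, 0.1693, 0.046 ])]
diag [0.5551 0.0643 0.046 ] 0.19577164406266773 0.08604891211836521
7.436870399258308
8.140974724750722
```

send_rows(series=[[[0.002,0.001,0.04],[0,0,0],0.0],[[0.002,0.001,0.08],[0,0,0],0.0],[[0.002,0.001,0.12],[0,0,0],0.0],[[0.002,0.001,0.15],[0,0,0],0.0],[[0.002,0.001,0.17],[0,0,0],0.0],[[0.002,0.001,0.185],[0,0,0],0.0],[[0.002,0.001,0.195],[0,0,0],0.0],[[0.002,0.001,0.2],[0,0,0],0.0],[[0.002,0.001,0.2],[0,0,0],0.0]])

```text
clock: 20.3
ee_pos: [0.5459, -0.0022, 0.0502]
tool_rot: [3.134, -0.219, -0.0]
contact_force: [0.6, -0.4, -1.7]
grip_width: 0.0125
```

send_rows(series=[[[0,0,0.0015],[0,0,0],0.0],[[0,0,0.0015],[0,0,0],0.03],[[0,0,0.0015],[0,0,0],0.03],[[0,0,-0.02],[0,0,0],0.03],[[0,0,-0.07],[0,0,0],0.03],[[0,0.03,-0.12],[0,0,0],0.04],[[0,0.07,-0.17],[0,0,0],0.04],[[0,0.12,-0.22],[0,0,0],0.04],[[0,0.17,-0.26],[0,0,0],0.04],[[-0.003,0.21,-0.3],[0,0,0],0.04],[[-0.003,0.243,-0.304],[0,0,0],0.04],[[-0.003,0.243,-0.304],[0,0,0],0.04],[[-0.003,0.243,-0.304],[0,0,0],0.04]])

```text
clock: 21.6
ee_pos: [0.5077, -0.2493, 0.3584]
tool_rot: [3.129, -0.232, 0.009]
contact_force: [0.7, -0.8, -0.5]
grip_width: 0.04
```

```bash
python3 packs.py t2.png
```

```text
[ 0.5077 -0.2493  0.3584] [ 3.1288 -0.2324  0.0093] [-0.0409  0.2644  0.5323  1.5515 -0.1346  1.3556 -1.215 ] 21.6
0.88 [344. 255. 387. 280.] ((328.12744140625, -281.18133544921875), (27.75519561767578, 46.279422760009766), 79.39739990234375)
0.85 [262. 174. 299. 220.] ((461.0084228515625, -186.1153564453125), (39.802764892578125, 68.08186340332031), 54.77705764770508)
0.83 [336. 176. 383. 222.] ((437.0581970214844, -302.6944580078125), (42.70440673828125, 66.91447448730469), 47.61381912231445)
0.77 [338.  98. 378. 147.] ((546.0323486328125, -310.476806640625), (65.52156066894531, 39.375125885009766), 8.363377571105957)
0.73 [285. 254. 313. 298.] ((325.5956115722656, -194.2150421142578), (38.06394958496094, 73.53587341308594), 77.97808074951172)
0.72 [113. 136. 152. 184.] ((544.1197509765625, 7.601125717163086), (50.41078186035156, 66.1077651977539), 81.44247436523438)
0.19 [ 67.   0. 162.  46.] ((713.6166381835938, -26.226783752441406), (114.5960922241211, 48.44556427001953), 81.58567810058594)
[296. 273.] 0.84 [ 0.3296 -0.1891  0.004 ]
[363. 263.] 0.77 [ 0.3307 -0.2962  0.004 ]
[136. 158.] 0.64 [0.5439 0.0056 0.004 ]
[356. 201.] 0.59 [ 0.4338 -0.2971  0.004 ]
[355. 125.] 0.55 [ 0.5427 -0.3085  0.004 ]
[276. 197.] 0.55 [ 0.4567 -0.1806  0.004 ]
```

send_rows(series=[[[0.02,0.03,0.04],[0,0,-8],0.04],[[0.044,0.061,0.08],[0,0,-16],0.04],[[0.044,0.061,0.13],[0,0,-17],0.04],[[0.044,0.061,0.18],[0,0,-17],0.035],[[0.044,0.061,0.23],[0,0,-17],0.035],[[0.044,0.061,0.27],[0,0,-17],0.035],[[0.044,0.061,0.3],[0,0,-17],0.035],[[0.044,0.061,0.315],[0,0,-17],0.035],[[0.044,0.061,0.323],[0,0,-17],0.035],[[0.044,0.061,0.323],[0,0,-17],0.035],[[0.044,0.061,0.323],[0,0,-17],0.0],[[0.044,0.061,0.323],[0,0,-17],0.0],[[0.044,0.061,0.323],[0,0,-17],0.0],[[0.044,0.061,0.323],[0,0,-17],0.0]])

```text
clock: 23.15
ee_pos: [0.5452, -0.3093, 0.033]
tool_rot: [3.131, 0.246, 0.004]
contact_force: [-1.4, 0.1, 7.9]
grip_width: 0.0124
```

send_rows(series=[[[0,0,-0.04],[0,0,0],0.0],[[0,0,-0.09],[0,0,0],0.0],[[0,-0.03,-0.14],[0,0,2],0.0],[[0.012,-0.07,-0.167],[0,0,6],0.0],[[0.02,-0.115,-0.167],[0,0,10],0.0],[[0.028,-0.16,-0.167],[0,0,14],0.0],[[0.036,-0.205,-0.167],[0,0,17],0.0],[[0.044,-0.25,-0.167],[0,0,17],0.0],[[0.052,-0.295,-0.167],[0,0,17],0.0],[[0.06,-0.33,-0.167],[0,0,17],0.0],[[0.0615,-0.346,-0.167],[0,0,17],0.0],[[0.0615,-0.346,-0.167],[0,0,17],0.0],[[0.0615,-0.346,-0.167],[0,0,17],0.0]])

```text
clock: 24.45
ee_pos: [0.5507, 0.0418, 0.1987]
tool_rot: [3.134, -0.219, 0.001]
contact_force: [-0.1, -0.2, -1.4]
grip_width: 0.0124
```

```bash
python3 - <<'E'
from h import *
np.set_printoptions(precision=4,suppress=True)
s=manip.state();print(s['ee_pos'],s['tool_rot'],s['grip_width'])
a=grab('scene');c=grab('wrist')
cv2.imwrite('pics/p2.png',np.hstack([cv2.resize(a['color'][140:260,310:460],(500,400)),c['color'][:,170:470]])[:,:,::-1])
E
```

```text
[0.5507 0.0418 0.1987] [ 3.1337 -0.2192  0.001 ] 0.012424982746886717
```

View pics/p2.png

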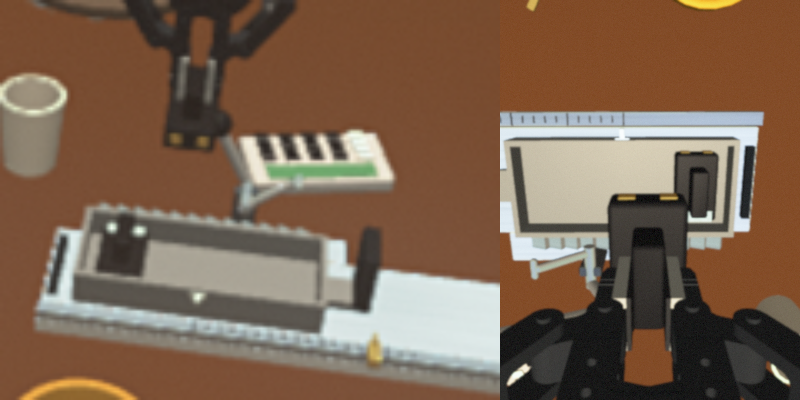

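Pack A is seated squarely in the rear slot, and B hovers over slot 2. I'll lower B.

send_rows(series=[[[0.001,0,0.04],[0,0,0],0.0],[[0.001,0,0.08],[0,0,0],0.0],[[0.001,0,0.11],[0,0,0],0.0],[[0.001,0,0.13],[0,0,0],0.0],[[0.001,0,0.14],[0,0,0],0.0],[[0.001,0,0.147],[0,0,0],0.0],[[0.001,0,0.149],[0,0,0],0.0],[[0.001,0,0.149],[0,0,0],0.03],[[0.001,0,0.149],[0,0,0],0.03],[[0.001,0,0.13],[0,0,0],0.03],[[0.001,0,0.08],[0,0,0],0.03],[[0.001,0.03,0.03],[0,0,0],0.04],[[0.001,0.08,-0.02],[0,0,0],0.04],[[0.001,0.13,-0.07],[0,0,0],0.04],[[0.001,0.18,-0.11],[0,0,0],0.04],[[0.001,0.23,-0.14],[0,0,0],0.04],[[0,0.27,-0.155],[0,0,0],0.04],[[-0.002,0.287,-0.155],[0,0,0],0.04],[[-0.002,0.287,-0.155],[0,0,0],0.04],[[-0.002,0.287,-0.155],[0,0,0],0.04]])

```text
clock: 26.55
ee_pos: [0.5075, -0.2469, 0.3563]
tool_rot: [3.13, -0.23, 0.007]
contact_force: [0.2, -0.1, 0.3]
grip_width: 0.0401
```

```bash
python3 packs.py t3.png
```

```text
[ 0.5075 -0.2469  0.3563] [ 3.1302 -0.2305  0.0071] [-0.1163  0.2733  0.6322  1.5621 -0.1632  1.3545 -1.1853] 26.55
0.7 [115. 136. 154. 186.] ((544.3323974609375, 7.4617156982421875), (51.11281204223633, 68.33850860595703), 83.1810531616211)
0.7 [259. 171. 300. 219.] ((460.68841552734375, -186.7447509765625), (39.39569091796875, 69.03972625732422), 55.89686584472656)
0.65 [ 80. 134. 120. 181.] ((552.249267578125, 54.95072937011719), (50.443721771240234, 68.28213500976562), 79.47698974609375)
0.64 [289. 257. 314. 298.] ((325.8572998046875, -193.6986541748047), (37.93907928466797, 69.88117218017578), 79.5450668334961)
0.58 [339. 178. 387. 224.] ((437.4893798828125, -302.5289001464844), (42.706298828125, 66.47917175292969), 48.64567947387695)
0.56 [343. 254. 390. 282.] ((329.1201477050781, -279.5442199707031), (25.92512321472168, 47.43083190917969), 79.30265045166016)
[138. 157.] 0.87 [0.5434 0.005  0.004 ]
[358. 197.] 0.76 [ 0.4383 -0.2981  0.004 ]
[279. 196.] 0.71 [ 0.4577 -0.1833  0.004 ]
[494.  77.] 0.71 [ 0.5772 -0.4972  0.004 ]
[104. 156.] 0.7 [0.5529 0.0526 0.004 ]
[363. 262.] 0.7 [ 0.3318 -0.2935  0.004 ]
[300. 276.] 0.67 [ 0.3238 -0.1931  0.004 ]
[ 74. 120.] 0.44 [0.6055 0.0772 0.004 ]
```

send_rows(series=[[[-0.03,-0.03,0.04],[0,0,8],0.04],[[-0.057,-0.049,0.08],[0,0,16],0.04],[[-0.057,-0.049,0.13],[0,0,24],0.04],[[-0.057,-0.049,0.18],[0,0,26.5],0.04],[[-0.057,-0.049,0.23],[0,0,26.5],0.04],[[-0.057,-0.049,0.27],[0,0,26.5],0.04],[[-0.057,-0.049,0.3],[0,0,26.5],0.04],[[-0.057,-0.049,0.315],[0,0,26.5],0.04],[[-0.057,-0.049,0.323],[0,0,26.5],0.04],[[-0.057,-0.049,0.323],[0,0,26.5],0.04],[[-0.057,-0.049,0.323],[0,0,26.5],0.0],[[-0.057,-0.049,0.323],[0,0,26.5],0.0],[[-0.057,-0.049,0.323],[0,0,26.5],0.0],[[-0.057,-0.049,0.323],[0,0,26.5],0.0]])

```text
clock: 28.1
ee_pos: [0.46, -0.185, 0.0314]
tool_rot: [-3.0, 0.931, -0.003]
contact_force: [-1.2, 0.1, 7.6]
grip_width: 0.0122
```

send_rows(series=[[[0,0,-0.04],[0,0,0],0.0],[[0,0,-0.09],[0,0,0],0.0],[[0,0,-0.14],[0,0,-2],0.0],[[-0.01,-0.04,-0.167],[0,0,-6],0.0],[[-0.022,-0.085,-0.167],[0,0,-12],0.0],[[-0.034,-0.13,-0.167],[0,0,-18],0.0],[[-0.046,-0.175,-0.167],[0,0,-24],0.0],[[-0.057,-0.22,-0.167],[0,0,-26.5],0.0],[[-0.068,-0.26,-0.167],[0,0,-26.5],0.0],[[-0.073,-0.279,-0.167],[0,0,-26.5],0.0],[[-0.073,-0.279,-0.167],[0,0,-26.5],0.0],[[-0.073,-0.279,-0.167],[0,0,-26.5],0.0],[[-0.073,-0.279,-0.167],[0,0,-26.5],0.0]])

```text
clock: 29.4
ee_pos: [0.5567, 0.0843, 0.1976]
tool_rot: [3.133, -0.223, 0.0]
contact_force: [-0.0, -0.2, -1.4]
grip_width: 0.0121
```

send_rows(series=[[[0.001,-0.0025,0.04],[0,0,0],0.0],[[0.001,-0.0025,0.08],[0,0,0],0.0],[[0.001,-0.0025,0.11],[0,0,0],0.0],[[0.001,-0.0025,0.13],[0,0,0],0.0],[[0.001,-0.0025,0.14],[0,0,0],0.0],[[0.001,-0.0025,0.147],[0,0,0],0.0],[[0.001,-0.0025,0.149],[0,0,0],0.0],[[0.001,-0.0025,0.149],[0,0,0],0.03],[[0.001,-0.0025,0.149],[0,0,0],0.03],[[0.001,-0.0025,0.13],[0,0,0],0.03],[[0.001,-0.0025,0.08],[0,0,0],0.03],[[0.001,0.03,0.03],[0,0,0],0.04],[[0.001,0.08,-0.02],[0,0,0],0.04],[[0.001,0.13,-0.07],[0,0,0],0.04],[[0.001,0.18,-0.11],[0,0,0],0.04],[[0.001,0.23,-0.14],[0,0,0],0.04],[[0,0.28,-0.155],[0,0,0],0.04],[[-0.002,0.32,-0.156],[0,0,0],0.04],[[-0.002,0.33,-0.156],[0,0,0],0.04],[[-0.002,0.33,-0.156],[0,0,0],0.04]])

```text
clock: 31.4
ee_pos: [0.5073, -0.2461, 0.3563]
tool_rot: [3.131, -0.229, 0.006]
contact_force: [1.4, 0.1, 0.3]
grip_width: 0.0402
```

```bash
python3 packs.py t4.png
```

```text
[ 0.5073 -0.2461  0.3563] [ 3.1306 -0.2289  0.0061] [-0.1309  0.2747  0.6508  1.5638 -0.1682  1.3555 -1.1797] 31.4
0.97 [341. 176. 386. 223.] ((436.66021728515625, -302.5138244628906), (41.8596305847168, 65.98990631103516), 48.596107482910156)
0.96 [344. 252. 388. 281.] ((329.8641662597656, -282.045166015625), (30.969928741455078, 45.49295425415039), 68.98600006103516)
0.91 [ 38. 134.  86. 180.] ((559.7301025390625, 102.82260131835938), (57.897552490234375, 66.95455169677734), 81.59748077392578)
0.84 [292. 255. 315. 298.] ((325.3892822265625, -194.1742706298828), (37.610530853271484, 73.87213897705078), 77.74905395507812)
0.76 [ 78. 132. 120. 182.] ((552.6338500976562, 54.30646514892578), (51.65081787109375, 67.71440124511719), 80.35590362548828)
0.63 [114. 131. 155. 186.] ((543.5416259765625, 7.625858306884766), (50.01036834716797, 68.57704162597656), 81.60325622558594)
[364. 265.] 0.81 [ 0.3268 -0.2937  0.004 ]
[139. 155.] 0.72 [0.5453 0.0034 0.004 ]
[ 70. 156.] 0.71 [0.5587 0.1011 0.004 ]
[107. 153.] 0.68 [0.5544 0.0476 0.004 ]
[357. 197.] 0.67 [ 0.4391 -0.2955  0.004 ]
[300. 272.] 0.65 [ 0.3294 -0.1921  0.004 ]
```

send_rows(series=[[[-0.03,0.03,0.04],[0,0,8],0.04],[[-0.062,0.065,0.08],[0,0,16],0.04],[[-0.062,0.065,0.13],[0,0,24],0.04],[[-0.062,0.065,0.18],[0,0,32],0.04],[[-0.062,0.065,0.23],[0,0,33],0.04],[[-0.062,0.065,0.27],[0,0,33],0.04],[[-0.062,0.065,0.3],[0,0,33],0.04],[[-0.062,0.065,0.315],[0,0,33],0.04],[[-0.062,0.065,0.323],[0,0,33],0.04],[[-0.062,0.065,0.323],[0,0,33],0.04],[[-0.062,0.065,0.323],[0,0,33],0.0],[[-0.062,0.065,0.323],[0,0,33],0.0],[[-0.062,0.065,0.323],[0,0,33],0.0],[[-0.062,0.065,0.323],[0,0,33],0.0]])

```text
clock: 32.95
ee_pos: [0.4394, -0.2963, 0.0313]
tool_rot: [-2.943, 1.1, -0.003]
contact_force: [-0.9, 0.6, 7.1]
grip_width: 0.0124
```

send_rows(series=[[[0,0,-0.04],[0,0,0],0.0],[[0,0,-0.09],[0,0,0],0.0],[[0,0,-0.14],[0,0,-2],0.0],[[-0.018,-0.04,-0.167],[0,0,-6],0.0],[[-0.038,-0.083,-0.167],[0,0,-12],0.0],[[-0.058,-0.126,-0.167],[0,0,-18],0.0],[[-0.078,-0.17,-0.167],[0,0,-24],0.0],[[-0.098,-0.213,-0.167],[0,0,-30],0.0],[[-0.118,-0.257,-0.167],[0,0,-33],0.0],[[-0.138,-0.3,-0.167],[0,0,-33],0.0],[[-0.158,-0.344,-0.167],[0,0,-33],0.0],[[-0.176,-0.383,-0.167],[0,0,-33],0.0],[[-0.186,-0.405,-0.167],[0,0,-33],0.0],[[-0.186,-0.405,-0.167],[0,0,-33],0.0],[[-0.186,-0.405,-0.167],[0,0,-33],0.0],[[-0.186,-0.405,-0.167],[0,0,-33],0.0]])

```text
clock: 34.55
ee_pos: [0.5638, 0.1302, 0.1974]
tool_rot: [3.133, -0.222, -0.0]
contact_force: [-0.3, -0.9, -1.4]
grip_width: 0.0126
```

```bash
python3 - <<'E'
from h import *
np.set_printoptions(precision=4,suppress=True)
s=manip.state();print(s['ee_pos'],s['tool_rot'],s['grip_width'])
a=grab('scene');c=grab('wrist')
cv2.imwrite('pics/p4.png',np.hstack([cv2.resize(a['color'][140:260,310:460],(500,400)),c['color'][:,220:520]])[:,:,::-1])
E
```

```text
[0.5638 0.1302 0.1974] [ 3.1332 -0.2219 -0.0003] 0.012561965162334607
```

View pics/p4.png

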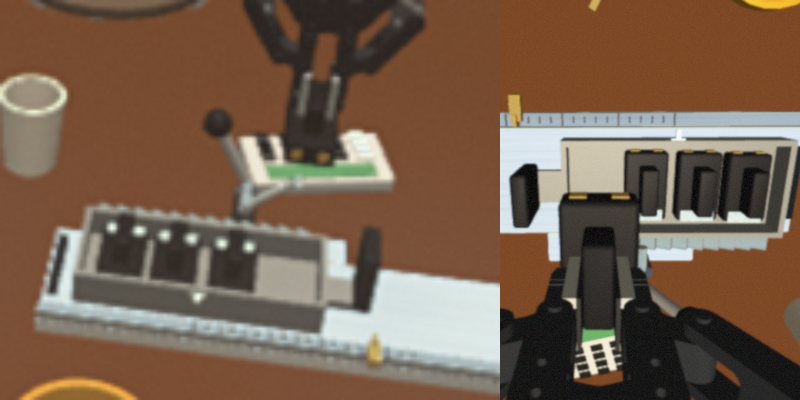

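Three packs are seated and the front slot is free. I'll lower the last one.

send_rows(series=[[[0.001,-0.001,0.04],[0,0,0],0.0],[[0.001,-0.001,0.08],[0,0,0],0.0],[[0.001,-0.001,0.11],[0,0,0],0.0],[[0.001,-0.001,0.13],[0,0,0],0.0],[[0.001,-0.001,0.14],[0,0,0],0.0],[[0.001,-0.001,0.147],[0,0,0],0.0],[[0.001,-0.001,0.149],[0,0,0],0.0],[[0.001,-0.001,0.149],[0,0,0],0.03],[[0.001,-0.001,0.149],[0,0,0],0.03],[[0.001,-0.001,0.13],[0,0,0],0.03],[[0.001,-0.001,0.08],[0,0,0],0.03],[[0.001,-0.001,0.03],[0,0,0],0.03],[[0.001,-0.001,0.0],[0,0,0],0.0],[[0.001,-0.001,0.0],[0,0,0],0.0]])

```text
clock: 36.05
ee_pos: [0.5682, 0.1329, 0.2031]
tool_rot: [-3.13, 0.219, -0.014]
contact_force: [0.5, 0.6, -0.6]
grip_width: 0.0018
```

send_rows(series=[[[-0.03,0.035,0],[0,0,0],0.0],[[-0.06,0.08,0],[0,0,0],0.0],[[-0.0875,0.114,0],[0,0,0],0.0],[[-0.0875,0.114,0.0],[0,0,0],0.0],[[-0.0875,0.114,0.04],[0,0,0],0.0],[[-0.0875,0.114,0.075],[0,0,0],0.0],[[-0.0875,0.114,0.095],[0,0,0],0.0],[[-0.0875,0.114,0.095],[0,0,0],0.0],[[-0.0875,0.114,0.095],[0,0,0],0.0]])

```text
clock: 36.95
ee_pos: [0.463, 0.0318, 0.1027]
tool_rot: [3.134, -0.22, -0.0]
contact_force: [-1.4, -0.4, 0.3]
grip_width: -0.0003
```

```bash
python3 - <<'E'
from h import *
np.set_printoptions(precision=4,suppress=True)
s=manip.state();print(s['ee_pos'],s['tool_rot'],s['contact_force'])
for n in('scene','side','wrist'):
    f=grab(n)
    for r in nets.mark_of('pawl_knob',f)[:1]: print(n,r['score'],r['pixel'],at_z(f,r['pixel'],.118))
E
```

```text
[0.463  0.0318 0.1027] [ 3.1336 -0.2196 -0.0001] [-1.357  -0.3927  0.3266]
scene 0.71 [375.0, 173.7] [0.4561 0.0745 0.118 ]
side 0.62 [282.0, 143.9] [0.4672 0.0909 0.118 ]
wrist 0.95 [215.7, 285.1] [0.4733 0.0732 0.118 ]
```

send_rows(series=[[[0.001,-0.01,0],[0,0,0],0.0],[[0.001,-0.02,0],[0,0,0],0.0],[[0.001,-0.03,0],[0,0,0],0.0],[[0.001,-0.04,0],[0,0,0],0.0],[[0.001,-0.05,0],[0,0,0],0.0],[[0.001,-0.06,0],[0,0,0],0.0],[[0.001,-0.07,0],[0,0,0],0.0],[[0.001,-0.075,0],[0,0,0],0.0],[[0.001,-0.075,0],[0,0,0],0.0],[[0.001,-0.05,-0.005],[0,0,0],0.0],[[0.001,-0.02,-0.03],[0,0,0],0.0],[[0.001,-0.01,-0.08],[0,0,0],0.0],[[0.001,-0.01,-0.13],[0,0,0],0.0],[[0.001,-0.01,-0.16],[0,0,0],0.0],[[0.001,-0.01,-0.16],[0,0,0],0.0],[[0.001,-0.01,-0.16],[0,0,0],0.0]])

```text
clock: 38.85
ee_pos: [0.4651, 0.0413, 0.2627]
tool_rot: [-3.133, 0.22, -0.002]
contact_force: [-1.1, 0.5, -0.6]
grip_width: 0.0002
```

```bash
python3 - <<'E'
from h import *
np.set_printoptions(precision=4,suppress=True)
s=manip.state();print(s['ee_pos'],s['tool_rot'],s['contact_force'])
a=grab('scene');c=grab('wrist')
for n,f in(('scene',a),('wrist',c)):
    for r in nets.mark_of('pawl_knob',f)[:1]: print(n,r['score'],r['pixel'],at_z(f,r['pixel'],.114))
    for r in nets.mark_of('caddy_handle',f)[:1]: print(n,r['score'],r['pixel'],at_z(f,r['pixel'],.08))
    for r in nets.mark_of('mark',f)[:1]: print(n,r['score'],r['pixel'],at_z(f,r['pixel'],.022))
cv2.imwrite('pics/p5.png',np.hstack([cv2.resize(a['color'][140:260,310:460],(500,400)),c['color'][:,0:300]])[:,:,::-1])
E
```

```text
[0.4651 0.0413 0.2627] [-3.1329  0.22   -0.0019] [-1.0679  0.47   -0.5514]
scene 0.5 [398.9, 177.4] [0.4636 0.1402 0.114 ]
scene 0.56 [417.8, 212.5] [0.5712 0.1826 0.08  ]
scene 0.61 [420.6, 246.5] [0.6384 0.1899 0.022 ]
wrist 0.9 [203.7, 191.5] [0.4788 0.1383 0.114 ]
wrist 0.68 [132.2, 89.6] [0.571  0.1912 0.08  ]
wrist 0.89 [143.3, 20.1] [0.6373 0.1899 0.022 ]
```

View pics/p5.png

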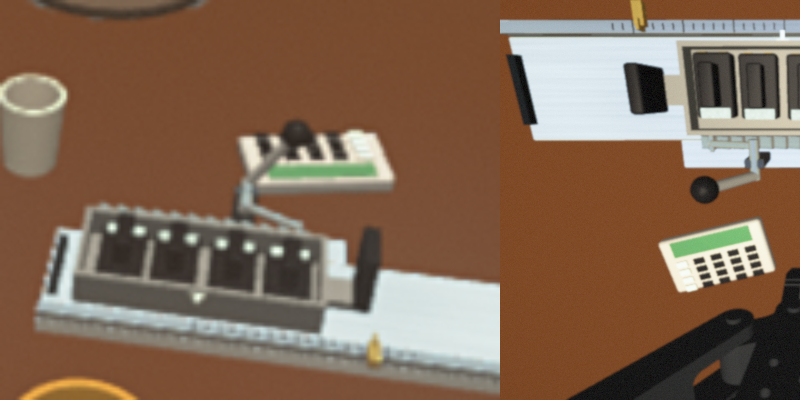

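All four packs are in and the pawl is back on the rack (knob at crop (296,133), tooth arm lying on the rack). Next I'll grip the handle.

send_rows(series=[[[0.03,-0.04,0],[0,0,0],0.04],[[0.055,-0.085,0],[0,0,0],0.04],[[0.075,-0.13,0],[0,0,0],0.04],[[0.084,-0.164,0],[0,0,0],0.04],[[0.084,-0.164,0.04],[0,0,0],0.04],[[0.084,-0.164,0.09],[0,0,0],0.04],[[0.084,-0.164,0.13],[0,0,0],0.04],[[0.084,-0.164,0.165],[0,0,0],0.04],[[0.084,-0.164,0.19],[0,0,0],0.04],[[0.084,-0.164,0.205],[0,0,0],0.04],[[0.084,-0.164,0.207],[0,0,0],0.04],[[0.084,-0.164,0.207],[0,0,0],0.04]])

```text
clock: 40.45
ee_pos: [0.5715, 0.1923, 0.0557]
tool_rot: [3.134, -0.219, 0.001]
contact_force: [-0.3, 0.3, 0.7]
grip_width: 0.0397
```

send_rows(series=[[[0,0,0],[0,0,0],0.0],[[0,0,0],[0,0,0],0.0],[[0,0,0],[0,0,0],0.0],[[0,0,0],[0,0,0],0.0],[[0,-0.008,0],[0,0,0],0.0],[[0,-0.016,0],[0,0,0],0.0],[[0,-0.024,0],[0,0,0],0.0],[[0,-0.032,0],[0,0,0],0.0],[[0,-0.04,0],[0,0,0],0.0],[[0,-0.048,0],[0,0,0],0.0],[[0,-0.056,0],[0,0,0],0.0],[[0,-0.064,0],[0,0,0],0.0],[[0,-0.072,0],[0,0,0],0.0],[[0,-0.08,0],[0,0,0],0.0],[[0,-0.088,0],[0,0,0],0.0],[[0,-0.094,0],[0,0,0],0.0],[[0,-0.1,0],[0,0,0],0.0],[[0,-0.1,0],[0,0,0],0.0],[[0,-0.1,0],[0,0,0],0.0]])

```text
clock: 42.35
ee_pos: [0.586, 0.2924, 0.0569]
tool_rot: [-3.132, 0.218, -0.004]
contact_force: [-0.4, 0.3, 5.2]
grip_width: 0.0132
```

```bash
python3 - <<'E'
from h import *
np.set_printoptions(precision=4,suppress=True)
s=manip.state();print(s['ee_pos'],s['contact_force'])
F={n:grab(n) for n in('scene','side','wrist')}
for n,f in F.items():
  for t,z in(('mark',.022),('caddy_pointer',.036),('caddy_handle',.08),('pawl_knob',.114)):
    for r in nets.mark_of(t,f)[:1]: print(n,t,round(r['score'],2),r['pixel'],at_z(f,r['pixel'],z))
c=F['wrist']['color'];a=F['scene']['color']
cv2.imwrite('pics/m1.png',np.vstack([np.hstack([cv2.resize(a[190:260,370:460],(400,300)),cv2.resize(F['side']['color'][110:185,280:380],(400,300),interpolation=2)]),cv2.resize(c[0:200,160:],(720,300))[:, :].copy() if 0 else np.pad(cv2.resize(c,(480,300)),((0,0),(0,320),(0,0)))])[:,:,::-1])
E
```

```text
[0.586  0.2924 0.0569] [-0.3613  0.2698  5.2159]
scene mark 0.6 [419.4, 246.0] [0.6367 0.187  0.022 ]
scene caddy_pointer 0.75 [407.2, 236.3] [0.6169 0.1559 0.036 ]
scene caddy_handle 0.61 [460.2, 218.7] [0.5894 0.2894 0.08  ]
side mark 0.56 [337.0, 144.6] [0.6391 0.1744 0.022 ]
side caddy_pointer 0.74 [330.6, 144.8] [0.6167 0.1606 0.036 ]
side caddy_handle 0.67 [316.6, 105.4] [0.5857 0.3076 0.08  ]
side pawl_knob 0.54 [285.3, 134.3] [0.4781 0.136  0.114 ]
wrist mark 0.9 [504.3, 125.3] [0.6373 0.1916 0.022 ]
wrist caddy_pointer 0.69 [605.9, 155.1] [0.6189 0.1513 0.036 ]
wrist caddy_handle 0.79 [317.5, 304.1] [0.5864 0.2923 0.08  ]
```

View pics/m1.png

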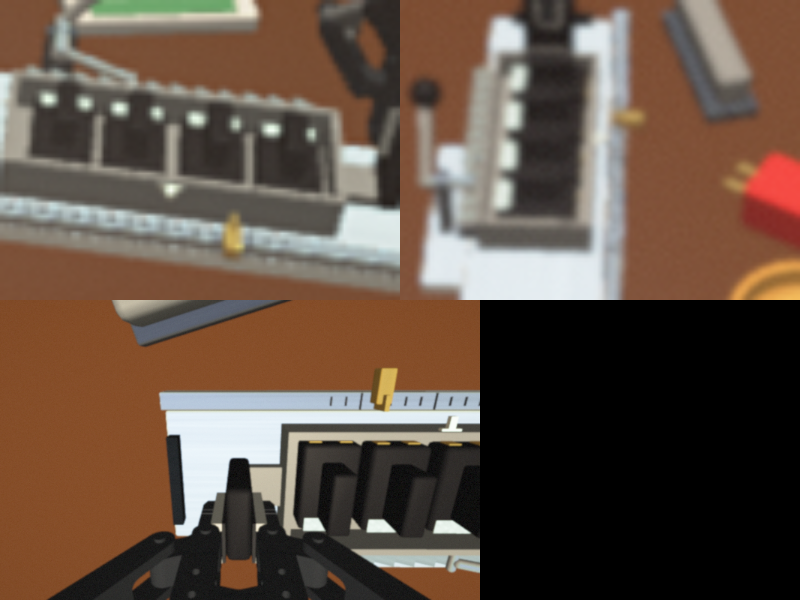

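About 37 mm remain: the pointer tip is at full-frame px (603,157) and the blade at (515,147). I'll advance 24 mm and measure again.

send_rows(series=[[[0,-0.005,0],[0,0,0],0.0],[[0,-0.01,0],[0,0,0],0.0],[[0,-0.015,0],[0,0,0],0.0],[[0,-0.019,0],[0,0,0],0.0],[[0,-0.022,0],[0,0,0],0.0],[[0,-0.024,0],[0,0,0],0.0],[[0,-0.024,0],[0,0,0],0.0],[[0,-0.024,0],[0,0,0],0.0]])

```text
clock: 43.9
ee_pos: [0.5892, 0.3153, 0.0569]
tool_rot: [-3.133, 0.219, -0.003]
contact_force: [-0.8, -0.3, 7.3]
grip_width: 0.0132
```

```bash
cat > rem.py <<'E'
from h import *
import sys
np.set_printoptions(precision=4,suppress=True)
s=manip.state();print(s['ee_pos'],s['contact_force'],s['grip_width'])
F={n:grab(n,sys.argv[1]+n+'.png') for n in('scene','side','wrist')}
P={}
for n,f in F.items():
  for t,z in(('mark',.022),('caddy_pointer',.036),('caddy_handle',.08)):
    for r in nets.mark_of(t,f)[:1]: print(n,t,round(r['score'],2),r['pixel'],at_z(f,r['pixel'],z)); P.setdefault(t,[]).append((f,r['pixel']))
fw=np.array([np.sin(np.radians(8)),np.cos(np.radians(8)),0])
T={t:tri(o) for t,o in P.items()}
for t in T: print('tri',t,T[t],T[t]@fw)
a,b,c=(F[n]['color'] for n in('scene','side','wrist'))
cv2.imwrite('pics/'+sys.argv[1]+'.png',np.hstack([cv2.resize(a[220:260,390:440],(400,320),interpolation=2),cv2.resize(c[100:200,500:625],(400,320),interpolation=2)])[:,:,::-1])
E
python3 rem.py m2
```

```text
[0.5892 0.3153 0.0569] [-0.7579 -0.2757  7.3334] 0.013201725152204781
scene mark 0.52 [421.5, 246.3] [0.6375 0.1923 0.022 ]
scene caddy_pointer 0.65 [420.4, 238.1] [0.6217 0.1894 0.036 ]
scene caddy_handle 0.69 [470.8, 216.9] [0.5803 0.3188 0.08  ]
side mark 0.4 [338.6, 140.3] [0.6467 0.1942 0.022 ]
side caddy_pointer 0.64 [328.2, 138.0] [0.6125 0.1932 0.036 ]
side caddy_handle 0.68 [316.3, 101.4] [0.5866 0.3291 0.08  ]
wrist mark 0.73 [550.6, 125.4] [0.6371 0.1916 0.022 ]
wrist caddy_pointer 0.88 [607.4, 156.2] [0.6213 0.1733 0.036 ]
wrist caddy_handle 0.93 [318.2, 305.1] [0.5891 0.3149 0.08  ]
tri mark [0.6416 0.1919 0.0249] 0.27932137080020064
tri caddy_pointer [0.6198 0.1851 0.0416] 0.26957485689021227
tri caddy_handle [0.5887 0.3158 0.0865] 0.39469133968407555
```

View pics/m2.png

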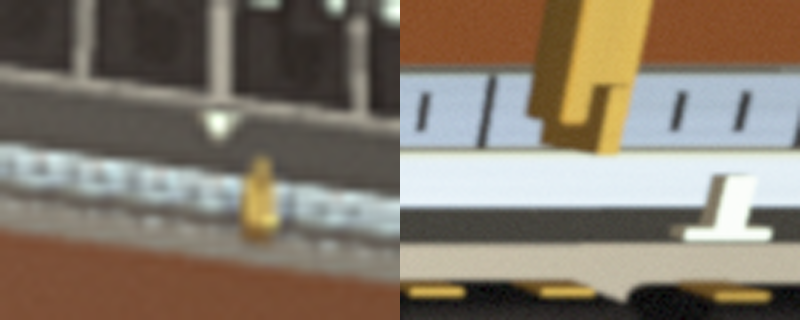

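```bash
cat > tip.py <<'E'
from h import *
np.set_printoptions(precision=4,suppress=True)
a=grab('scene');c=grab('wrist')
fw=np.array([np.sin(np.radians(8)),np.cos(np.radians(8)),0])
def go(pa,pc,ba,bc):
    p=tri([(a,pa),(c,pc)]);b=tri([(a,ba),(c,bc)])
    for n,X,s,w in(('ptr',p,pa,pc),('blade',b,ba,bc)):print(n,X,X@fw,'err',proj(a,X)-s,proj(c,X)-w)
    print('tri rem',(b-p)@fw)
    for z in(.03,.035,.04,.045):print(z,'wrist',(at_z(c,bc,z)-at_z(c,pc,z))@fw,'scene',(at_z(a,ba,z)-at_z(a,pa,z))@fw)
E
python3 - <<'E'
from tip import *
go((417.4,237.2),(604.7,155.6),(422.75,239.75),(565,147.5))
E
```

```text
ptr [0.6241 0.18   0.0418] 0.26510224737284976 err [-0.1557 -0.2823] [-1.595 -1.225]
blade [0.6286 0.1942 0.0371] 0.27980958309471443 err [-0.0336 -0.0514] [-0.2913 -0.2158]
tri rem 0.01470733572186468
0.03 wrist 0.02015579047553849 scene 0.01375378849070159
0.035 wrist 0.019558323632508555 scene 0.013670733709539517
0.04 wrist 0.01896085678947864 scene 0.01358767892837743
0.045 wrist 0.018363389946448715 scene 0.01350462414721545
```

send_rows(series=[[[0,-0.004,0],[0,0,0],0.0],[[0,-0.008,0],[0,0,0],0.0],[[0,-0.01,0],[0,0,0],0.0],[[0,-0.01,0],[0,0,0],0.0],[[0,-0.01,0],[0,0,0],0.0]])

```text
clock: 45.1
ee_pos: [0.5905, 0.3251, 0.0569]
tool_rot: [-3.133, 0.219, -0.003]
contact_force: [-1.9, -0.8, 7.4]
grip_width: 0.0127
```

```bash
python3 rem.py m3
```

```text
[0.5905 0.3251 0.0569] [-1.8835 -0.7867  7.3945] 0.012704168747702603
scene mark 0.44 [423.4, 249.1] [0.6476 0.1957 0.022 ]
scene caddy_pointer 0.84 [422.7, 236.5] [0.6152 0.1964 0.036 ]
scene caddy_handle 0.75 [474.9, 216.0] [0.5759 0.3304 0.08  ]
side mark 0.5 [337.3, 145.7] [0.6394 0.1692 0.022 ]
side caddy_pointer 0.57 [330.6, 137.2] [0.6206 0.1962 0.036 ]
side caddy_handle 0.61 [252.3, 221.9] [ 0.38   -0.1525  0.08  ]
wrist mark 0.87 [568.5, 124.2] [0.6379 0.1927 0.022 ]
wrist caddy_pointer 0.56 [604.3, 155.2] [0.6234 0.1846 0.036 ]
wrist caddy_handle 0.76 [316.3, 300.8] [0.5925 0.3253 0.08  ]
tri mark [0.6392 0.1904 0.0117] 0.27747056170984896
tri caddy_pointer [0.6226 0.1916 0.0422] 0.2764017609687188
tri caddy_handle [ 0.2927  0.3539 -0.3167] 0.39120474151654583
```

View pics/m3.png

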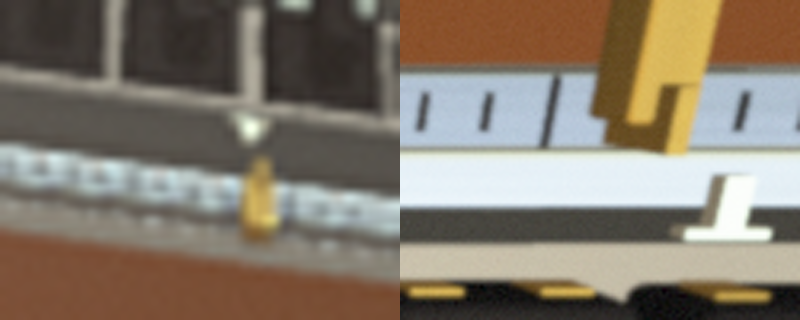

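Scene and handle readings say about 4 mm remain, but the oblique wrist view says about 8 mm because of parallax. I'll release and take a view from straight above to settle it.

send_rows(series=[[[0,0,0],[0,0,0],0.035],[[0,0,0],[0,0,0],0.035],[[0,0,0],[0,0,0],0.035],[[0,0,-0.03],[0,0,0],0.035],[[0,0,-0.08],[0,0,0],0.035],[[0,0,-0.125],[0,0,0],0.035],[[0,0.045,-0.125],[0,0,0],0.035],[[0,0.09,-0.125],[0,0,0],0.035],[[0,0.12,-0.125],[0,0,0],0.035],[[0,0.13,-0.125],[0,0,0],0.035],[[0,0.13,-0.125],[0,0,0],0.035],[[0,0.13,-0.125],[0,0,0],0.035],[[0,0.13,-0.125],[0,0,0],0.035]])

```text
clock: 47.0
ee_pos: [0.5716, 0.1984, 0.18]
tool_rot: [-3.134, 0.215, 0.0]
contact_force: [-0.3, 0.5, 0.4]
grip_width: 0.035
```

```bash
python3 - <<'E'
from h import *
np.set_printoptions(precision=4,suppress=True)
s=manip.state();print(s['ee_pos'],s['tool_rot'])
c=grab('wrist','m4.png')
for t in('mark','caddy_pointer','pawl_knob'):
    for r in nets.mark_of(t,c)[:1]:print(t,r)
x0,y0=[int(v) for v in nets.mark_of('mark',c)[0]['pixel']]
x0=max(0,x0-40);y0=max(0,y0-20);print(x0,y0)
cv2.imwrite('pics/m4.png',cv2.resize(c['color'][y0:y0+60,x0:x0+80],(800,600),interpolation=2)[:,:,::-1])
E
```

```text
[0.5716 0.1984 0.18  ] [-3.1338  0.2152  0.0004]
mark {'pixel': [316.1, 112.1], 'score': 0.8}
caddy_pointer {'pixel': [380.5, 179.4], 'score': 0.7}
pawl_knob {'pixel': [316.9, 113.7], 'score': 0.19}
276 92
```

View pics/m4.png

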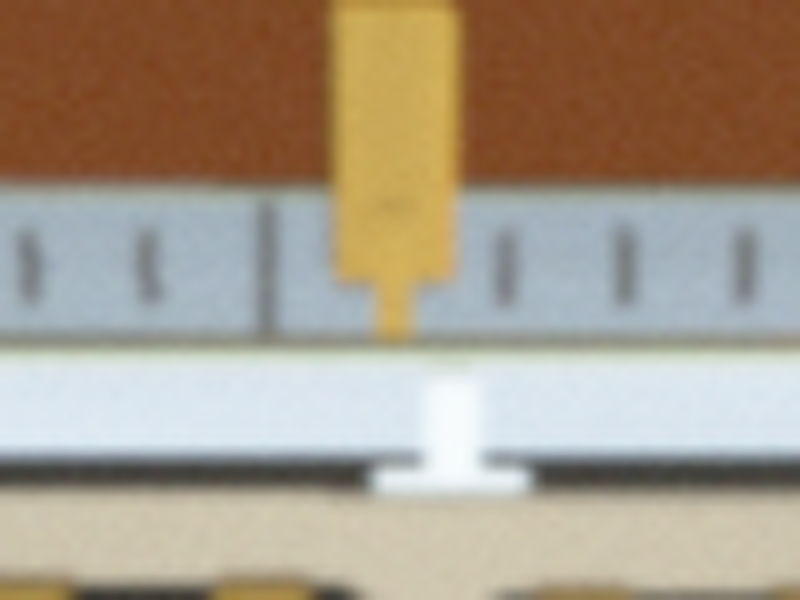

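The overhead view puts the blade at crop x=393 and the pointer at x=453. At about 12.3 px/mm, 4.9 mm remain. I'll regrip and advance 5 mm.

send_rows(series=[[[0,-0.045,0],[0,0,0],0.035],[[0,-0.09,0],[0,0,0],0.035],[[0,-0.12,0],[0,0,0],0.035],[[0,-0.13,0],[0,0,0],0.035],[[0,-0.13,0],[0,0,0],0.035],[[0,-0.13,0.045],[0,0,0],0.035],[[0,-0.13,0.085],[0,0,0],0.035],[[0,-0.13,0.115],[0,0,0],0.035],[[0,-0.13,0.125],[0,0,0],0.035],[[0,-0.13,0.125],[0,0,0],0.035],[[0,-0.13,0.125],[0,0,0],0.0],[[0,-0.13,0.125],[0,0,0],0.0],[[0,-0.13,0.125],[0,0,0],0.0],[[0,-0.13,0.125],[0,0,0],0.0]])

```text
clock: 48.65
ee_pos: [0.5912, 0.325, 0.0575]
tool_rot: [-3.132, 0.22, -0.005]
contact_force: [0.3, -1.1, 7.2]
grip_width: 0.0127
```

send_rows(series=[[[0,-0.002,0],[0,0,0],0.0],[[0,-0.004,0],[0,0,0],0.0],[[0,-0.005,0],[0,0,0],0.0],[[0,-0.005,0],[0,0,0],0.0],[[0,-0.005,0],[0,0,0],0.0],[[0,-0.005,0],[0,0,0],0.0]])

```text
clock: 49.25
ee_pos: [0.5919, 0.33, 0.0575]
tool_rot: [-3.132, 0.22, -0.005]
contact_force: [-0.4, -2.0, 8.2]
grip_width: 0.0131
```

send_rows(series=[[[0,0,0],[0,0,0],0.035],[[0,0,0],[0,0,0],0.035],[[0,0,0],[0,0,0],0.035],[[0,0,-0.03],[0,0,0],0.035],[[0,0,-0.08],[0,0,0],0.035],[[0,0,-0.125],[0,0,0],0.035],[[0,0.045,-0.125],[0,0,0],0.035],[[0,0.09,-0.125],[0,0,0],0.035],[[0,0.125,-0.125],[0,0,0],0.035],[[0,0.135,-0.125],[0,0,0],0.035],[[0,0.135,-0.125],[0,0,0],0.035],[[0,0.135,-0.125],[0,0,0],0.035],[[0,0.135,-0.125],[0,0,0],0.035]])

```text
clock: 50.55
ee_pos: [0.5716, 0.1984, 0.18]
tool_rot: [-3.134, 0.215, 0.0]
contact_force: [0.0, 0.4, -0.0]
grip_width: 0.0347
```

```bash
python3 - <<'E'
from h import *
np.set_printoptions(precision=4,suppress=True)
s=manip.state();print(s['ee_pos'],s['contact_force'])
c=grab('wrist');a=grab('scene')
for r in nets.mark_of('pawl_knob',a)[:2]:print(r['score'],at_z(a,r['pixel'],.114))
x0,y0=276,92
cv2.imwrite('pics/m5.png',np.hstack([cv2.resize(c['color'][y0:y0+60,x0:x0+60],(400,400),interpolation=2),cv2.resize(a['color'][150:260,350:460],(400,400))])[:,:,::-1])
E
```

```text
[0.5716 0.1984 0.18  ] [ 0.0285  0.3771 -0.0138]
0.51 [0.5472 0.0956 0.114 ]
0.48 [0.4676 0.1505 0.114 ]
```

```bash
python3 - <<'E'
from h import *
np.set_printoptions(precision=4,suppress=True)
c=grab('wrist');a=grab('scene');I=c['color'].astype(int)
for n,rows in(('blade',range(122,125)),('block',range(100,112)),('ptr',range(132,137))):
    for r in rows:
        p=I[r,290:345]
        m=(p[:,0]-p[:,2]>60)&(p[:,0]>150) if n!='ptr' else p.min(1)>242
        x=np.where(m)[0]+290
        if len(x):print(n,r,x.min(),x.max(),x.mean())
for f,n in((c,'wrist'),(a,'scene')):
  for t,z in(('pack0',.021),('pawl_knob',.114),('pawl_pivot',.06),('caddy_floor',.021)):
    for r in nets.mark_of(t,f)[:5]:print(n,t,round(r['score'],2),at_z(f,r['pixel'],z))
E
```

```text
blade 122 313 315 314.0
blade 123 313 315 314.0
blade 124 313 315 314.0
block 100 308 320 314.0
block 101 308 320 314.0
block 102 308 320 314.0
block 103 308 320 314.0
block 104 308 320 314.0
block 105 308 320 314.0
block 106 308 320 314.0
block 107 308 320 314.0
block 108 308 320 314.0
block 109 308 320 314.0
block 110 308 320 314.0
block 111 308 320 314.0
ptr 132 312 315 313.5
ptr 133 312 315 313.5
ptr 134 312 314 313.0
ptr 135 312 315 313.5
ptr 136 312 314 313.0
wrist pack0 0.89 [0.5738 0.1799 0.021 ]
wrist pack0 0.79 [0.5794 0.2312 0.021 ]
wrist pack0 0.73 [0.5634 0.1355 0.021 ]
wrist pawl_pivot 0.68 [0.4766 0.1051 0.06  ]
wrist caddy_floor 0.78 [0.5763 0.2014 0.021 ]
scene pack0 0.77 [0.5826 0.2195 0.021 ]
scene pack0 0.65 [0.5739 0.2708 0.021 ]
scene pack0 0.63 [0.5715 0.1799 0.021 ]
scene pack0 0.57 [ 0.3408 -0.198   0.021 ]
scene pack0 0.57 [ 0.3575 -0.2859  0.021 ]
scene pawl_knob 0.75 [0.4819 0.1475 0.114 ]
scene pawl_pivot 0.57 [0.4846 0.1123 0.06  ]
scene caddy_floor 0.58 [0.5671 0.2053 0.021 ]
```

The pointer (px 313.4) and blade (px 314.0) agree to about 0.5 mm. The pawl is on the rack, the packs are in the caddy and the gripper is clear, so I'm handing in.

```bash
python3 -c "
from bench import manip;print(manip.sign_off())"
```

```text
the job is handed in; nothing more can be done
None
```

I carried out every step in the required order and handed the job in at about 50 s. The hand-in reports no verdict.

1. **Pawl off and caddy home:** I flipped the pawl off and pulled the caddy back by its handle until it hit a hard stop.
2. **Loading:** I put all four black packs from the tray into the caddy and flipped the pawl back on.
3. **To the mark:** I pushed the caddy forward in four moves, always from behind. I released the handle before the last 5 mm to measure from straight above.

**Last checks**
- **Mark:** from overhead, the pointer and the brass blade differ by about 0.6 px, or 0.5 mm. If anything the caddy is 0.5 mm past the mark, inside the 6 mm tolerance.
- **Pawl:** the networks place the knob forward of its pivot, so the pawl is on the rack.
- **Gripper:** it was clear of everything, at 0.18 m height with a force reading of about 0 to 0.4 N.

**Weaker or conflicting evidence**
- **Distance to the mark:** the oblique wrist view gave about 8 mm remaining, against about 4 mm from the scene camera and handle. The overhead view settled it at 4.9 mm.
- **Home stop:** the caddy stopped with about 16 mm still showing to the black block. I took it as home because pushing on the handle a second way stopped at the same place.
- **Packs:** the last network pass found only three or so of the four packs per view. All four were visible in the caddy before the final push.
- **Final view:** I had used up the picture limit, so the final alignment was checked by numbers only.
- **Bystanders:** I did not measure them again at the end. Only the pieces in the earlier close views were seen undisturbed.
- **Look-alikes:** the blue and turquoise packs were never touched.

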